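# Dial open the bench safe and draw its hatch with the T-key

### The job

Open the small bench safe. Dial its combination, clock-fashion: from where it stands turn right (clockwise) to two o'clock, then left to eleven o'clock, then right to one o'clock, pausing briefly on each mark, and leave the dial there. Then take the T-key from the wooden block, drop it into the slot of the hatch until its collar rests on the plate, twist it a quarter turn so that it locks under the plate, draw the hatch fully open with it and let go, leaving the key locked upright in the hatch and the punch, bottle, jar and hub undisturbed.

Things in the scene. Friction and masses are not known exactly. Their poses are not given: they have to be found in the camera images.
- safe: Low grey steel chest fixed to the bench, 220 (x) by 340 (y) by 112 mm high. Origin: centre of its underside. Its +y half has a fixed deck, top 122 mm above the bench, with the dial, axis at x 0, y +90 mm; its -y half has the sliding aluminium hatch between dark guides (x +-98 to 110 mm, tops 124 mm up). The -y end wall is 86 mm high: the key passes over it.
- dial (a joint): Dial angle (rad), 0 with its pointer at twelve o'clock, growing clockwise from above (right), stops at +-2.4. An hour is 30 degrees: two o'clock is +1.047, eleven -0.524, one +0.524. Within 0.15 rad of a mark is on it; rest there 0.3 s. Friction 0.12 N m: it stays where left. Inside, a lock ring blocks the hatch unless the dial is at one.
- dial_grip (a point): Grip point on the dial's vertical axis, 158 mm above the bench. The dial: black disc, radius 48, top at 136 mm, and on it an aluminium grip bar 80 long, 16 wide, from 136 to 172 mm above the bench. Axes turn with the dial: y along the bar to its pointer end (black stripe on that half of the bar's top, white mark on the disc at its foot), z up.
- twelve (a point): Twelve o'clock: the doubled white mark on the fixed dark bezel (radius 66 mm, top 128 mm above the bench) round the dial; this point lies 57 mm from the dial's axis on the safe's +y side, away from the hatch. Eleven single marks follow it every 30 degrees, as on a clock seen from above.
- key_handle (a point): Middle of the T-key's handle bar, 89 mm above the key's origin, axes as the key's. Dropped in the hatch's slot, foot along the slot, the collar rests on the plate (key's origin 26 mm below the plate's top) and the foot clears the plate's underside by 6 mm, so it turns freely; a quarter turn either way puts foot and handle across the slot.
- hatch (a joint): Travel of the hatch (m): 0 shut, growing as it slides along the safe's -y, away from the dial, to its stop at 0.070. Friction about 3 N. It overhangs the safe's end as it opens. Its only handhold is the T-key.
- slot (a point): Centre of the hatch's slot, on the plate's upper face (122 mm above the bench), moving with it; when shut, at x 0, y -85 mm of the safe. The slot is 62 mm long along x (the safe's x) and 20 mm wide along y (the sliding direction), right through the 10 mm plate, which is 190 (x) by 158 mm (y). Below is empty space.
- key: Loose steel T-key, 98 mm tall, about 0.22 kg, upright in either slot of the block. Origin: centre of its foot's underside; z up, x along foot and handle. Foot 54 (x) by 12 by 10 mm; shank 12 mm thick; 36 mm round collar, underside 26 mm above the origin; straight handle bar 90 (x) by 16 (y) by 18 mm, centred 89 mm above the origin.
- block: Fixed wooden tool block, 190 (x) by 70 (y) by 50 mm high, origin at the centre of its underside. Two slots in its top, each 62 (x) by 20 mm (y), 36 mm deep, at x +-52 mm, y 0. The key stands in one (collar on the top, origin 24 mm above the bench), its x along the block's x; the punch in the other.
- punch: Bystander: loose steel punch with a round dark wooden ball (34 mm) for a handle and a collar, 105 mm tall, standing in the other slot of the block, top 131 mm above the bench. Origin: lower end of its stem. Leave alone.
- oil: Bystander: loose white plastic bottle with black cap, 56 mm diameter, 170 mm tall, standing beyond the block. Origin: centre of its underside. Leave alone.
- grease: Bystander: loose grey jar with steel lid, 72 mm diameter, 70 mm tall, standing on the robot's side of the safe. Origin: centre of its underside. Leave alone.
- hub: Bystander: loose aluminium bicycle hub standing on end on the far side of the safe, two 60 mm flanges and a stub axle, 122 mm tall. Origin: centre of its underside. Leave alone.

How it is judged:
By the outcome, as a careful person would: the job done as asked, in the order asked, and still so for the second after the job is handed in, with the robot touching nothing.
It also fails if it takes over 62 s, if anything falls off the work surface, if the arm or the gripper's body presses on something with over 40 N, if the wrist force passes 120 N, or if a joint passes its speed limit or range.

### The arm

A 6-joint arm with a two-finger parallel gripper is mounted at the origin on the work surface. World frame = base frame: x ahead of the robot, y to its left, z up, the work surface at z = 0. Lengths are in mm, angles in rad, forces in N, time in s.
With the tool pointing down it reaches from about 275 to 850 mm from the base axis. Payload 19 kg.
Tool frame: the origin (TCP) lies at the very end of the fingers, on their centre line; the grasp point (between the pads) lies 19 mm behind it; x points along the fingers, y is the direction in which the jaws open and shut, and the axes are right-handed (so a half turn about x gives the same grasp; the last joint's range is limited). The gripper opens to 85 mm and grips with 20 to 120 N. Pads are 22 mm wide; open, the fingers measure 114 mm over their backs; the gripper's body (76 mm by 85 mm) begins 54 mm behind the grasp point. The pads swing forward as they close: fully open they stand 13 mm farther back than shut.
Start: joints at [-1.384, 0.15, 1.437, -0, 1.554, -0.134], TCP at [181.286, -545.642, 231.267] pointing down, gripper open.
Joint ranges: [-2.8, 2.8], [-0.68, 2.1], [0.12, 2.68], [-1.39, 4.53], [0.16, 2.79], [-2.81, 2.81]. Speed limits (rad/s): [1.89, 1.89, 2.22, 3.01, 3.01, 3.01].

### API

Orientations are given as [roll, pitch, yaw] about the fixed x, y, z axes, in that order (R = Rz(yaw) Ry(pitch) Rx(roll)).
In Python, from workcell import sensors, imaging, ticket gives the robot as it stands.
- The arm moves only by the tool step_arm, never from a script. Its argument "steps" is a list of rows, each an object with "offset": the shift along the tool's x, y, z in mm, a list of three; "rotation": the turn, a rotation vector about the tool's x, y, z in degrees, a list of three. In form: [{"offset": [tx, ty, tz], "rotation": [rx, ry, rz]}, ...]. A call has 1 to 10 rows; each row is the pose to reach, as a shift and turn from the pose commanded when the call began, along the tool's axes at that moment; what a row does not reach only later rows make up. A row lasts 1/12 s, in which the tool goes at most 41.7 mm and 7.16 degrees, less where a joint would pass 70% of its speed; a pose out of reach is approached as far as the arm can. A call with a gripper value outside its range is refused whole. "fingers" is the closure, from -1 (fully open) to 1 (shut), set as the call begins (left out, the last holds). The fingers move at their own pace and stop on an object; "force" is the grip in N (left out, the last holds). Time passes only in rows, so rows that repeat a pose let the fingers close. It gives the time, the measured TCP pose, the force and the opening at its end, in the units of the state.
- sensors.get_obs(): the state, without advancing time (a new reading comes with each control period).
- imaging.camera(name): name is "side" or "top"; returns the picture (400x640x3 uint8, red, green, blue); there is no depth.
- imaging.camera_params(name): a dict with "vfov" (degrees; the focal length in pixels is half the picture's height over the tangent of half this angle, whatever the lens; pixels are square), "cx", "cy" (the principal point, pixels), "extrinsics" (4x4, takes a point from camera to world coordinates). Camera axes: x right, y down, z forward; pixel columns grow to the right and rows downward; lengths in mm; the calibration is good to about 2 mm. A picture is of the moment at which its call begins. camera_params takes no time and is no camera call.
- ticket.sign_off(): hands the job in, once; it reports no verdict.
The state is a dict: "time": time; "joint_pos": joint angles; "joint_vel": joint speeds; "tau": joint torques, N m; "eef_pos": TCP position; "eef_rot": TCP orientation; "ft_force": force on the tool from outside, world axes, zero at the start; "ft_torque": the same for the moment, N m; "opening": opening from 0.0 (shut) to 1.0 (fully open).
Only numpy, scipy, OpenCV 4.12 (cv2) and the standard library are available. Lean on these libraries where they do the work, as an engineer would, in place of code of your own. Each camera call takes 0.05 s, during which the arm holds its last target.

## Working session

There is one attempt and no reset: what is moved stays moved. The work goes in short steps, Python scripts to look and compute and a tool call to move; the robot and the scene stay as the last step left them, time stands still between calls to the robot, and variables do not carry over. Pictures are saved under pics/ and viewed, and the job is handed in when it is done.

Besides the shell and the picture viewer there is one more tool, called in YAML: its name, and indented under it one key for each argument. step_arm: Moves the arm, as the interface text tells. Its arguments: {"type":"object","properties":{"steps":{"type":"array","items":{"type":"object","properties":{"offset":{"type":"array","items":{"type":"number"}},"rotation":{"type":"array","items":{"type":"number"}}}}},"fingers":{"type":"number"},"force":{"type":"number"}},"required":["steps"]}

```bash
mkdir -p pics; ls; python3 - <<'E'
from workcell import sensors, imaging, ticket
import cv2
o=sensors.get_obs()
print(o)
for n in ("side","top"):
    im=imaging.camera(n); cv2.imwrite(f"pics/{n}0.png",im[:,:,::-1])
    print(n,imaging.camera_params(n))
E
```

```text
pics
{'time': 0.0, 'joint_pos': array([-1.38400368e+00,  1.50951246e-01,  1.43799535e+00,  6.70938427e-06,
        1.55377131e+00, -1.34032765e-01]), 'joint_vel': array([-3.54825668e-04, -8.98567638e-04,  5.43904321e-05,  9.26111355e-04,
        4.67336290e-04, -8.81359995e-04]), 'tau': array([-4.74745975e-04, -7.13052320e+01, -5.70872033e+01, -3.68376159e-04,
        8.93245102e-03, -5.11333235e-05]), 'eef_pos': array([ 181.24915092, -545.44759224,  230.71300918]), 'eef_rot': array([-1.71079061,  1.56967106,  1.75162735]), 'ft_force': array([0.01736154, 0.05812808, 0.30014789]), 'ft_torque': array([ 0.00841159, -0.00699122,  0.05792496]), 'opening': 1.0019264073837986}
side {'vfov': 54.3197564226562, 'cx': 318.6011323755797, 'cy': 200.7063955972017, 'extrinsics': array([[-9.56717373e-01, -2.01060522e-01,  2.10396135e-01,
         3.35285217e+02],
       [-2.90833091e-01,  6.86375257e-01, -6.66562165e-01,
         6.04725413e+02],
       [-1.03913648e-02, -6.98901762e-01, -7.15142186e-01,
         7.59072251e+02],
       [ 0.00000000e+00,  0.00000000e+00,  0.00000000e+00,
         1.00000000e+00]])}
top {'vfov': 52.3398262316764, 'cx': 320.8300074628601, 'cy': 198.16364617780354, 'extrinsics': array([[-2.52428739e-02, -9.86587506e-01,  1.61269620e-01,
         4.05296912e+02],
       [-9.99430568e-01,  2.12927734e-02, -2.61755168e-02,
         1.80571581e+01],
       [ 2.23905604e-02, -1.61838533e-01, -9.86563202e-01,
         1.01177954e+03],
       [ 0.00000000e+00,  0.00000000e+00,  0.00000000e+00,
         1.00000000e+00]])}
```

View pics/side0.png

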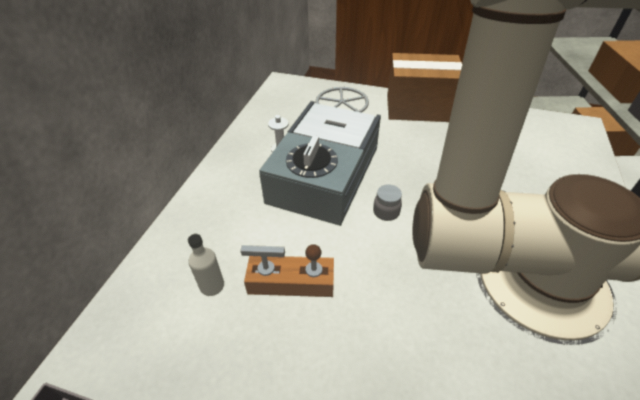

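View pics/top0.png

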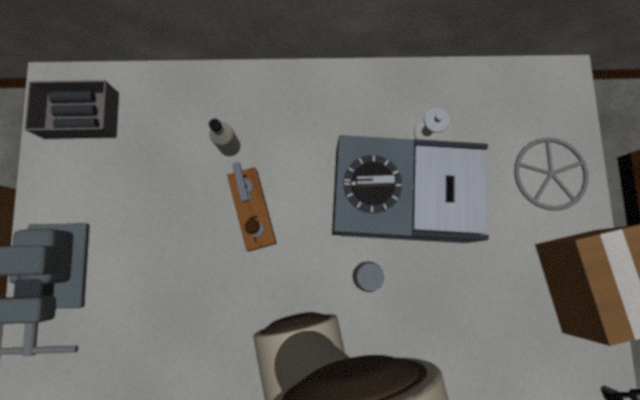

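```bash
python3 - <<'E'
import cv2
t=cv2.imread("pics/top0.png"); s=cv2.imread("pics/side0.png")
cv2.imwrite("pics/t_safe.png",cv2.resize(t[120:250,325:500],None,fx=4.5,fy=4.5,interpolation=cv2.INTER_CUBIC))
cv2.imwrite("pics/t_blk.png",cv2.resize(t[110:260,200:300],None,fx=4,fy=4,interpolation=cv2.INTER_CUBIC))
cv2.imwrite("pics/s_all.png",cv2.resize(s[75:305,180:400],None,fx=2.6,fy=2.6,interpolation=cv2.INTER_CUBIC))
E
```

```text
(no output)
```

View pics/t_safe.png

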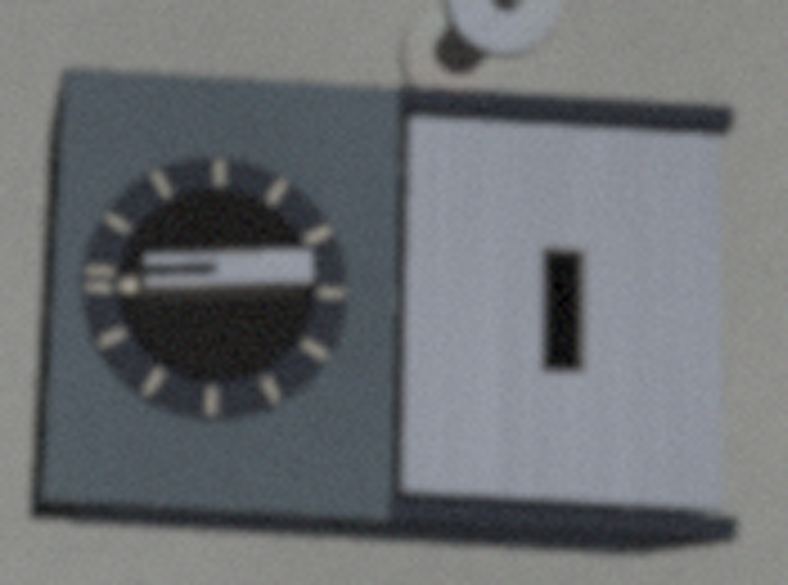

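View pics/t_blk.png

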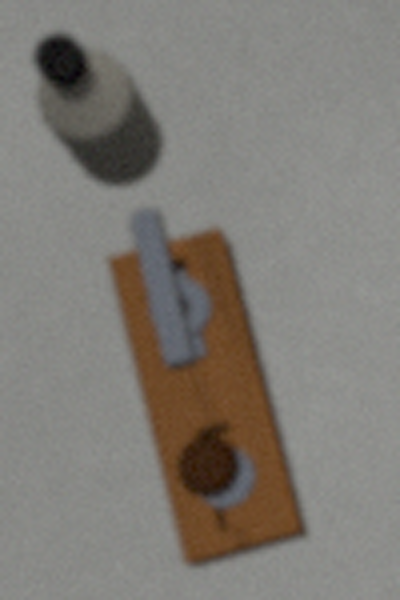

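View pics/s_all.png

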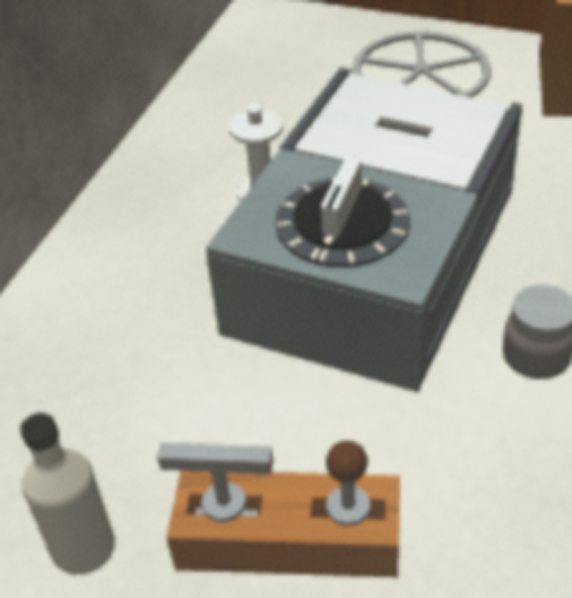

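```bash
cat > h.py <<'E'
import cv2, numpy as np
from workcell import imaging
def ray(n,uv):
    p=imaging.camera_params(n); f=200/np.tan(np.radians(p['vfov']/2)); E=p['extrinsics']
    d=np.array([(uv[0]-p['cx'])/f,(uv[1]-p['cy'])/f,1.]); return E[:3,3],E[:3,:3]@d
def onz(n,uv,z):
    o,d=ray(n,uv); return o+d*(z-o[2])/d[2]
def proj(n,P):
    p=imaging.camera_params(n); f=200/np.tan(np.radians(p['vfov']/2)); E=p['extrinsics']
    c=E[:3,:3].T@(np.array(P)-E[:3,3]); return np.array([f*c[0]/c[2]+p['cx'],f*c[1]/c[2]+p['cy']])
def blobs(mask,x0,y0,amin=8):
    cs,_=cv2.findContours(mask.astype(np.uint8),cv2.RETR_EXTERNAL,cv2.CHAIN_APPROX_NONE)
    out=[]
    for c in cs:
        m=np.zeros(mask.shape,np.uint8); cv2.drawContours(m,[c],-1,1,-1); m&=mask.astype(np.uint8)
        if m.sum()<amin: continue
        ys,xs=np.nonzero(m); out.append((m.sum(),xs.mean()+x0,ys.mean()+y0,cv2.minAreaRect((c+np.array([x0,y0])).astype(np.float32))))
    return out
E
python3 - <<'E'
from h import *
t=cv2.imread("pics/top0.png").astype(int); s=cv2.imread("pics/side0.png").astype(int)
def sub(im,x0,x1,y0,y1): return im[y0:y1,x0:x1]
print("slot top")
a=sub(t,435,470,165,212); m=a.sum(2)<210
for b in blobs(m,435,165): print(b, onz('top',b[1:3],122))
print("slot side")
a=sub(s,318,355,115,130); print(a.sum(2)[::2,::3])
m=a.sum(2)<450
for b in blobs(m,318,115): print(b, onz('side',b[1:3],122))
print("bar top")
a=sub(t,350,405,150,215); m=a.sum(2)>360
for b in blobs(m,350,150,3): print(b, onz('top',b[1:3],172 if b[0]>60 else 128))
hsv=cv2.cvtColor(cv2.imread("pics/top0.png"),cv2.COLOR_BGR2HSV)
print("block")
m=cv2.inRange(hsv,(5,100,60),(20,255,255))[150:260,220:285]>0
for b in blobs(m,220,150,30):
    print(b)
    for c in cv2.boxPoints(b[3]): print(onz('top',c,50))
print("key")
m=((hsv[:,:,0]>95)&(hsv[:,:,0]<130)&(hsv[:,:,1]>25))[155:210,225:270]
for b in blobs(m,225,155): print(b,onz('top',b[1:3],122))
E
```

```text
slot top
(np.uint64(197), np.float64(449.6243654822335), np.float64(188.5989847715736), ((449.5, 188.5), (25.0, 7.0), 90.0)) [ 566.22842788 -294.70005499  122.        ]
slot side
[[683 680 681 682 682 683 683 685 685 684 684 685 684]
 [684 683 684 684 686 685 684 685 685 687 685 687 687]
 [681 685 681 617 662 683 685 687 687 689 688 686 685]
 [679 681 621 339 403 498 597 662 682 687 686 690 689]
 [680 681 564 347 285 298 328 394 500 602 690 687 686]
 [684 682 678 655 610 510 354 285 297 453 692 691 690]
 [685 686 686 684 682 681 661 611 513 620 688 690 693]
 [687 690 691 690 687 687 686 688 682 688 688 688 687]]
(np.uint64(67), np.float64(334.8059701492537), np.float64(123.5223880597015), ((334.6176452636719, 123.47058868408203), (19.415279388427734, 3.4708876609802246), 12.52880859375)) [ 567.55036558 -294.32428327  122.        ]
bar top
(np.uint64(3), np.float64(358.6666666666667), np.float64(204.0), ((358.7000427246094, 204.1000213623047), (0.4472135603427887, 2.2360680103302), 26.56505012512207)) [534.95733138 -88.32534277 128.        ]
(np.uint64(4), np.float64(395.0), np.float6
[... 1043 characters left out ...]
1171875, 208.66598510742188), (78.52268981933594, 29.695619583129883), 75.0685806274414))
[624.94698901 218.21137737  50.        ]
[642.47944293 149.45472469  50.        ]
[458.74171583 101.99284054  50.        ]
[442.55241897 168.99106667  50.        ]
key
(np.uint64(31), np.float64(248.03225806451613), np.float64(185.61290322580646), ((248.00587463378906, 185.27647399902344), (9.65340518951416, 4.013213634490967), 77.47119140625)) [582.43432969 155.22260211 122.        ]
(np.uint64(134), np.float64(240.32835820895522), np.float64(181.7537313432836), ((240.0184783935547, 181.46119689941406), (36.93708801269531, 7.205012321472168), 70.46334838867188)) [591.52125624 172.29336787 122.        ]
```

```bash
cat >> h.py <<'E'
def crop2(c,sc,x0,y0): return ((c[0]+.5)/sc-.5+x0,(c[1]+.5)/sc-.5+y0)
E
python3 - <<'E'
from h import *
M=[(98,278),(116,222),(161,183),(220,172),(277,190),(317,234),(330,292),(315,348),(270,388),(211,400),(153,380),(111,337)]
P=np.array([onz('top',crop2(c,4.5,325,120),128)[:2] for c in M])
c=P.mean(0); print(c, np.hypot(*(P-c).T).round(1))
az=np.degrees(np.unwrap(np.arctan2(*(P-c).T[::-1]))); print((az+30*np.arange(12)).round(1))
a12=np.mean(az+30*np.arange(12))
B=np.array([onz('top',crop2(q,4.5,325,120),172)[:2] for q in [(143,250),(313,247),(316,285),(145,290)]])
print(B,B.mean(0)); d=(B[0]+B[3]-B[1]-B[2])/2; print(np.linalg.norm(d)); ab=np.degrees(np.arctan2(d[1],d[0]));print("12 az",a12,"bar az",ab,"dial",np.radians(a12-ab))
w=onz('top',crop2((129,285),4.5,325,120),136)[:2]; print("white",w, np.degrees(np.arctan2(*(w-c)[::-1])), np.linalg.norm(w-c))
sl=np.array([567,-294.5]); v=c-sl; print("slot->dial",v,np.linalg.norm(v),np.degrees(np.arctan2(v[1],v[0])))
# side: bezel ellipse centre
print(proj('side',[*c,128]),proj('side',[*B.mean(0),172]))
# tool y azimuth
from workcell import sensors
from scipy.spatial.transform import Rotation as R
o=sensors.get_obs(); print(R.from_euler('xyz',o['eef_rot']).as_matrix().round(3))
# plate edges
for q in [(407,115),(722,130),(718,510),(400,492)]: print(onz('top',crop2(q,4.5,325,120),122))
E
```

```text
[ 581.66555849 -120.77455764] [57.9 57.9 57.7 57.5 57.9 57.5 57.  57.9 57.6 57.5 57.  58.1]
[85.5 85.6 85.2 84.9 85.  85.3 85.1 85.7 85.3 85.4 85.2 85.6]
[[ 590.22849557  -80.68739293]
 [ 590.04643307 -161.01267919]
 [ 571.77733768 -161.43161459]
 [ 571.05797989  -80.87063667]] [ 580.77756155 -121.00058084]
80.44358067025296
12 az 85.31995939603257 bar az 90.19134410325864 dial -0.08502170227239493
white [580.81483458 -77.37668307] 91.12301923090301 43.40621209238946
slot->dial [ 14.66555849 173.72544236] 174.34336215909713 85.17464430796221
[311.42695923 158.65315351] [311.37730419 144.72611646]
[[-0.     0.315 -0.949]
 [ 0.001 -0.949 -0.315]
 [-1.    -0.001 -0.   ]]
[ 668.34224892 -223.15642425  122.        ]
[ 657.49589532 -383.32144357  122.        ]
[ 465.27376744 -363.78292702  122.        ]
[ 477.74196231 -207.70398154  122.        ]
```

```bash
cat >> h.py <<'E'
from workcell import sensors
from scipy.spatial.transform import Rotation as R
def Rdown(az):
    a=np.radians(az); y=np.array([np.cos(a),np.sin(a),0]); x=np.array([0,0,-1.]); return np.c_[x,y,np.cross(x,y)]
def rel(xyz,az):
    o=sensors.get_obs(); M=R.from_euler('xyz',o['eef_rot']).as_matrix()
    d=M.T@(np.array(xyz)-o['eef_pos']); r=R.from_matrix(M.T@Rdown(az)).as_rotvec(degrees=True)
    print('t',round(o['time'],2),'pos',o['eef_pos'].round(1),'azy',np.degrees(np.arctan2(M[1,1],M[0,1])).round(2),'tilt',M[2,0].round(4),'F',o['ft_force'].round(1),'T',o['ft_torque'].round(2),'op',round(o['opening'],3),'q',o['joint_pos'].round(2))
    print('offset',d.round(1),'rot',r.round(2))
E
python3 -c "
from h import *
rel((581.2,-120.9,230),0.4)"
```

```text
t 0.1 pos [ 181.3 -545.5  230.7] azy -71.62 tilt -1.0 F [ 0.3  0.2 -0. ] T [0.11 0.04 0.02] op 1.0 q [-1.38  0.15  1.44  0.    1.55 -0.13]
offset [   1.1 -276.8 -513.4] rot [-7.202e+01 -5.000e-02  5.000e-02]
```

step_arm:
  steps:
    - {"offset": [0,-138,-257],"rotation": [-36,0,0]}
    - {"offset": [0,-138,-257],"rotation": [-36,0,0]}
    - {"offset": [0,-138,-257],"rotation": [-36,0,0]}
    - {"offset": [0,-138,-257],"rotation": [-36,0,0]}
    - {"offset": [0,-138,-257],"rotation": [-36,0,0]}
    - {"offset": [0,-138,-257],"rotation": [-36,0,0]}
    - {"offset": [0,-138,-257],"rotation": [-36,0,0]}
    - {"offset": [0,-277,-513],"rotation": [-72,0,0]}
    - {"offset": [0,-277,-513],"rotation": [-72,0,0]}
    - {"offset": [0,-277,-513],"rotation": [-72,0,0]}
  fingers: -1

```text
time: 0.93
eef_pos: [468.0, -240.5, 231.2]
eef_rot: [-1.978, 1.571, 2.494]
ft_force: [0.4, -0.2, 0.3]
opening: 1.004
```

```bash
python3 -c "
from h import *
rel((581.2,-120.9,230),0.4)"
```

```text
t 0.93 pos [ 468.  -240.5  231.2] azy -13.78 tilt -1.0 F [ 0.4 -0.2  0.3] T [-0.03  0.02 -0.01] op 1.004 q [-0.62  0.05  1.55  0.    1.54 -0.38]
offset [   1.2   81.4 -143.1] rot [-1.418e+01 -1.000e-02  1.000e-02]
```

step_arm:
  steps:
    - {"offset": [0,70,-123],"rotation": [-13,0,0]}
    - {"offset": [0,70,-123],"rotation": [-13,0,0]}
    - {"offset": [0,70,-123],"rotation": [-13,0,0]}
    - {"offset": [0,70,-123],"rotation": [-13,0,0]}
    - {"offset": [0,70,-123],"rotation": [-13,0,0]}
    - {"offset": [0,70,-123],"rotation": [-13,0,0]}
    - {"offset": [0,70,-123],"rotation": [-13,0,0]}

```text
time: 1.52
eef_pos: [564.5, -140.6, 231.0]
eef_rot: [-1.688, 1.57, 3.004]
ft_force: [0.3, -1.0, -0.0]
opening: 0.999
```

```bash
python3 -c "
from h import *
rel((581.2,-120.9,143),0.4)"
```

```text
t 1.52 pos [ 564.5 -140.6  231. ] azy -1.14 tilt -1.0 F [ 0.3 -1.  -0. ] T [0.   0.01 0.05] op 0.999 q [-0.38  0.17  1.42 -0.    1.56 -0.36]
offset [ 88.   16.3 -20.1] rot [-1.54 -0.01  0.04]
```

step_arm:
  steps:
    - {"offset": [0,16,-20],"rotation": [-1.5,0,0]}
    - {"offset": [20,16,-20],"rotation": [-1.5,0,0]}
    - {"offset": [40,16,-20],"rotation": [-1.5,0,0]}
    - {"offset": [60,16,-20],"rotation": [-1.5,0,0]}
    - {"offset": [75,16,-20],"rotation": [-1.5,0,0]}
    - {"offset": [88,16,-20],"rotation": [-1.5,0,0]}
    - {"offset": [88,16,-20],"rotation": [-1.5,0,0]}
    - {"offset": [88,16,-20],"rotation": [-1.5,0,0]}

```text
time: 2.18
eef_pos: [580.7, -121.5, 143.4]
eef_rot: [-1.85, 1.57, 2.867]
ft_force: [0.2, 0.0, -0.3]
opening: 0.998
```

```bash
python3 -c "
from h import *
rel((581.2,-120.9,143),0.4)
cv2.imwrite('pics/s1.png',imaging.camera('side')[60:260,200:460,::-1].repeat(3,0).repeat(3,1))"
```

```text
t 2.18 pos [ 580.7 -121.5  143.4] azy 0.28 tilt -1.0 F [ 0.2  0.  -0.3] T [-0.01 -0.02 -0.03] op 0.998 q [-0.34  0.23  1.52 -0.    1.39 -0.34]
offset [ 0.4  0.5 -0.6] rot [-0.12 -0.01  0.04]
```

View pics/s1.png

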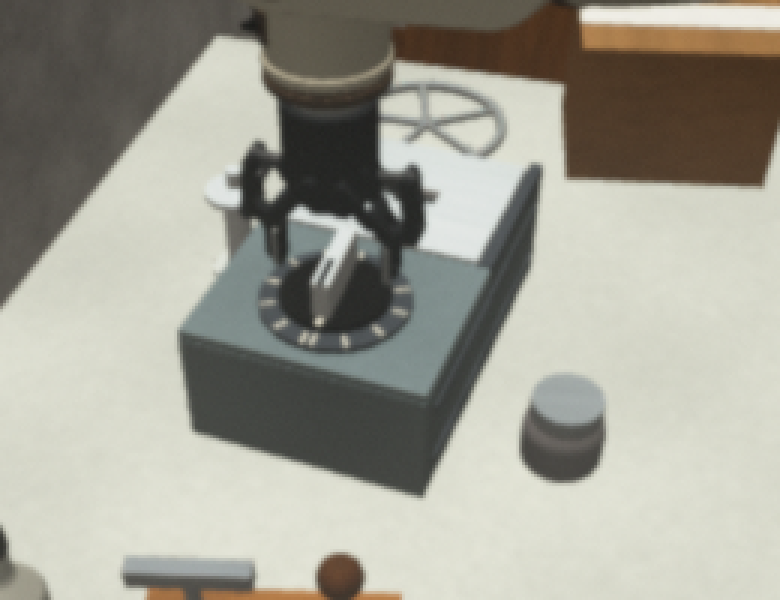

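Side picture: the open fingers (crop columns 275 and 395) straddle the bar (about 335, 255). Closing.

step_arm:
  steps:
    - {"offset": [0,0,0]}
    - {"offset": [0,0,0]}
    - {"offset": [0,0,0]}
    - {"offset": [0,0,0]}
    - {"offset": [0,0,0]}
    - {"offset": [0,0,0]}
    - {"offset": [0,0,0]}
    - {"offset": [0,0,0]}
    - {"offset": [0,0,0]}
    - {"offset": [0,0,0]}
  fingers: 1
  force: 50

```text
invalid input at $.steps[0]: expected keys offset, rotation
```

```bash
python3 -c "
from h import *
rel((581.2,-120.9,143),0.4)"
```

```text
t 2.23 pos [ 581.2 -121.4  144.2] azy 0.3 tilt -1.0 F [-0.5  0.2  0.2] T [-0.02  0.    0.04] op 0.997 q [-0.34  0.23  1.52  0.    1.39 -0.34]
offset [ 1.2  0.  -0.5] rot [-0.1   0.01 -0.03]
```

step_arm:
  steps:
    - {"offset": [1,0,0],"rotation": [0,0,0]}
    - {"offset": [1,0,0],"rotation": [0,0,0]}
    - {"offset": [1,0,0],"rotation": [0,0,0]}
    - {"offset": [1,0,0],"rotation": [0,0,0]}
    - {"offset": [1,0,0],"rotation": [0,0,0]}
    - {"offset": [1,0,0],"rotation": [0,0,0]}
    - {"offset": [1,0,0],"rotation": [0,0,0]}
    - {"offset": [1,0,0],"rotation": [0,0,0]}
    - {"offset": [1,0,0],"rotation": [0,0,0]}
    - {"offset": [1,0,0],"rotation": [0,0,0]}
  fingers: 1
  force: 50

```text
time: 3.07
eef_pos: [580.2, -120.6, 142.7]
eef_rot: [-1.607, 1.568, 3.111]
ft_force: [-16.2, 1.1, 10.8]
opening: 0.18
```

```bash
python3 -c "
from h import *
rel((581.2,-120.9,143),0.4)"
```

```text
t 3.07 pos [ 580.2 -120.6  142.7] azy 0.36 tilt -1.0 F [-16.2   1.1  10.8] T [ 0.05  2.23 -0.03] op 0.18 q [-0.33  0.23  1.52 -0.    1.39 -0.34]
offset [-0.3  1.   0.3] rot [-0.04 -0.01  0.14]
```

step_arm:
  steps:
    - {"offset": [-0.5,-1,0],"rotation": [0,0,0]}
    - {"offset": [-0.5,-1,0],"rotation": [5,0,0]}
    - {"offset": [-0.5,-1,0],"rotation": [12,0,0]}
    - {"offset": [-0.5,-1,0],"rotation": [19,0,0]}
    - {"offset": [-0.5,-1,0],"rotation": [26,0,0]}

```text
time: 3.48
eef_pos: [580.2, -120.6, 142.8]
eef_rot: [-0.957, 1.57, -2.981]
ft_force: [-2.0, -0.5, -0.1]
opening: 0.178
```

```bash
python3 -c "
from h import *
rel((580.5,-120.9,143),-64.8)"
```

```text
t 3.48 pos [ 580.2 -120.6  142.8] azy -25.97 tilt -1.0 F [-2.  -0.5 -0.1] T [-0.26  0.1   0.16] op 0.178 q [-0.33  0.23  1.52 -0.    1.39  0.12]
offset [-0.2  0.4  0.1] rot [3.883e+01 2.000e-02 1.000e-02]
```

step_arm:
  steps:
    - {"offset": [0,0,0],"rotation": [7,0,0]}
    - {"offset": [0,0,0],"rotation": [14,0,0]}
    - {"offset": [0,0,0],"rotation": [21,0,0]}
    - {"offset": [0,0,0],"rotation": [28,0,0]}
    - {"offset": [0,0,0],"rotation": [34,0,0]}
    - {"offset": [0,0,0],"rotation": [39,0,0]}
    - {"offset": [0,0,0],"rotation": [39,0,0]}
    - {"offset": [0,0,0],"rotation": [39,0,0]}

```text
time: 4.15
eef_pos: [580.4, -120.8, 142.8]
eef_rot: [0.864, 1.57, -1.832]
ft_force: [-0.2, -2.4, -0.3]
opening: 0.178
```

step_arm:
  steps:
    - {"offset": [0,0,0],"rotation": [0,0,0]}
    - {"offset": [0,0,0],"rotation": [0,0,0]}
    - {"offset": [0,0,0],"rotation": [0,0,0]}
    - {"offset": [0,0,0],"rotation": [0,0,0]}
    - {"offset": [0,0,0],"rotation": [0,0,0]}
    - {"offset": [0,0,0],"rotation": [0,0,0]}

```text
time: 4.65
eef_pos: [580.3, -120.8, 142.8]
eef_rot: [0.803, 1.571, -1.895]
ft_force: [-0.8, -5.4, -0.9]
opening: 0.177
```

```bash
python3 -c "
from h import *
rel((580.2,-120.6,143),-64.75)
rel((580.2,-120.6,143),25.25)
cv2.imwrite('pics/s2.png',imaging.camera('side')[90:210,240:400,::-1].repeat(5,0).repeat(5,1))"
```

```text
t 4.65 pos [ 580.3 -120.8  142.8] azy -64.59 tilt -1.0 F [-0.8 -5.4 -0.9] T [-1.04  0.06  0.06] op 0.177 q [-0.33  0.23  1.52 -0.    1.39  0.79]
offset [-0.2 -0.2  0.1] rot [ 0.16  0.01 -0.01]
t 4.65 pos [ 580.3 -120.8  142.8] azy -64.59 tilt -1.0 F [-0.8 -5.4 -0.9] T [-1.04  0.06  0.06] op 0.177 q [-0.33  0.23  1.52 -0.    1.39  0.79]
offset [-0.2 -0.2  0.1] rot [-8.984e+01  2.000e-02 -0.000e+00]
```

View pics/s2.png

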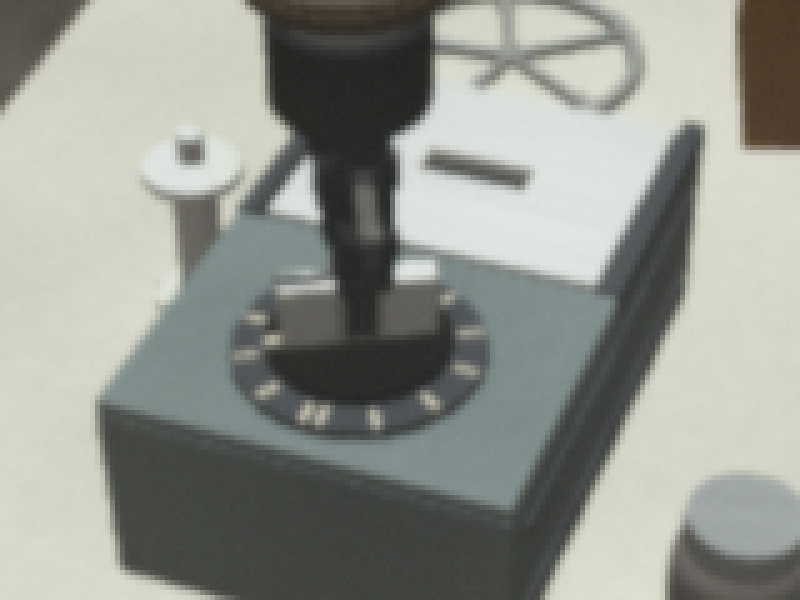

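```bash
python3 -c "
from h import *
p=onz('side',crop2((272,342),5,240,90),136); v=p[:2]-np.array([580.8,-120.8]); a=np.degrees(np.arctan2(v[1],v[0])); print(p,np.linalg.norm(v),a,np.radians(85.25-a))"
```

```text
[ 621.26862661 -101.83844885  136.        ] 44.690604842945504 25.105411619615268 1.0497210944944373
```

step_arm:
  steps:
    - {"offset": [0,0,0],"rotation": [-7,0,0]}
    - {"offset": [0,0,0],"rotation": [-14,0,0]}
    - {"offset": [0,0,0],"rotation": [-21,0,0]}
    - {"offset": [0,0,0],"rotation": [-28,0,0]}
    - {"offset": [0,0,0],"rotation": [-35,0,0]}
    - {"offset": [0,0,0],"rotation": [-42,0,0]}
    - {"offset": [0,0,0],"rotation": [-49,0,0]}

```text
time: 5.28
eef_pos: [580.2, -120.5, 142.8]
eef_rot: [-1.749, 1.57, 2.697]
ft_force: [-4.1, -2.4, -0.4]
opening: 0.175
```

```bash
python3 -c "
from h import *
rel((580.3,-120.7,142.8),25.25)"
```

```text
t 5.28 pos [ 580.2 -120.5  142.8] azy -15.25 tilt -1.0 F [-4.1 -2.4 -0.4] T [-0.59  0.31 -0.13] op 0.175 q [-0.33  0.23  1.52  0.    1.39 -0.07]
offset [-0.   0.2  0.1] rot [-4.05e+01 -2.00e-02  3.00e-02]
```

Two o'clock confirmed (1.05 rad). Remaining turn left ≈ 41°.

step_arm:
  steps:
    - {"offset": [0,0,0],"rotation": [-7,0,0]}
    - {"offset": [0,0,0],"rotation": [-14,0,0]}
    - {"offset": [0,0,0],"rotation": [-21,0,0]}
    - {"offset": [0,0,0],"rotation": [-28,0,0]}
    - {"offset": [0,0,0],"rotation": [-35,0,0]}
    - {"offset": [0,0,0],"rotation": [-40.5,0,0]}
    - {"offset": [0,0,0],"rotation": [-40.5,0,0]}
    - {"offset": [0,0,0],"rotation": [-40.5,0,0]}

```text
time: 5.95
eef_pos: [579.9, -120.5, 142.7]
eef_rot: [-2.278, 1.57, 2.87]
ft_force: [-6.1, -4.7, 1.3]
opening: 0.178
```

step_arm:
  steps:
    - {"offset": [0,0,0],"rotation": [0,0,0]}
    - {"offset": [0,0,0],"rotation": [0,0,0]}
    - {"offset": [0,0,0],"rotation": [0,0,0]}
    - {"offset": [0,0,0],"rotation": [0,0,0]}
    - {"offset": [0,0,0],"rotation": [0,0,0]}
    - {"offset": [0,0,0],"rotation": [0,0,0]}

```text
time: 6.45
eef_pos: [579.9, -120.5, 142.8]
eef_rot: [-2.316, 1.57, 2.831]
ft_force: [-5.7, -3.3, 0.6]
opening: 0.178
```

```bash
python3 -c "
from h import *
rel((580.2,-120.6,143),-34.75)
cv2.imwrite('pics/s3.png',imaging.camera('side')[90:210,240:400,::-1].repeat(5,0).repeat(5,1))"
```

```text
t 6.45 pos [ 579.9 -120.5  142.8] azy 24.92 tilt -1.0 F [-5.7 -3.3  0.6] T [-0.49  0.64  0.15] op 0.178 q [-0.33  0.23  1.52 -0.    1.39 -0.77]
offset [-0.2  0.2  0.2] rot [ 5.967e+01 -2.000e-02  7.000e-02]
```

View pics/s3.png

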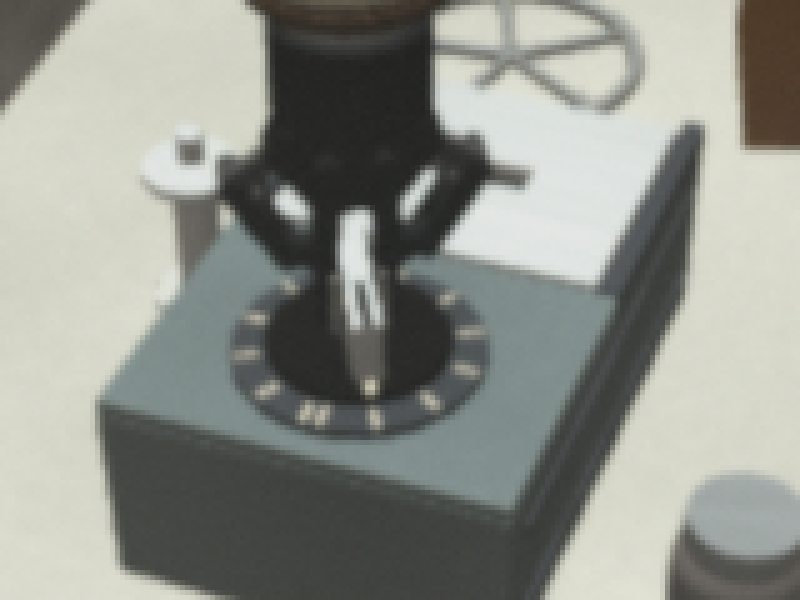

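Pointer mark at crop (371,385) sits right at eleven's mark (376,420). Now right to one o'clock: 59.7°.

step_arm:
  steps:
    - {"offset": [0,0,0],"rotation": [7,0,0]}
    - {"offset": [0,0,0],"rotation": [14,0,0]}
    - {"offset": [0,0,0],"rotation": [21,0,0]}
    - {"offset": [0,0,0],"rotation": [28,0,0]}
    - {"offset": [0,0,0],"rotation": [35,0,0]}
    - {"offset": [0,0,0],"rotation": [42,0,0]}
    - {"offset": [0,0,0],"rotation": [49,0,0]}
    - {"offset": [0,0,0],"rotation": [55,0,0]}
    - {"offset": [0,0,0],"rotation": [60,0,0]}
    - {"offset": [0,0,0],"rotation": [60,0,0]}

```text
time: 7.33
eef_pos: [580.3, -120.6, 142.8]
eef_rot: [-1.177, 1.571, 2.918]
ft_force: [-3.8, -4.1, -0.9]
opening: 0.179
```

step_arm:
  steps:
    - {"offset": [0,0,0],"rotation": [0,0,0]}
    - {"offset": [0,0,0],"rotation": [0,0,0]}
    - {"offset": [0,0,0],"rotation": [0,0,0]}
    - {"offset": [0,0,0],"rotation": [0,0,0]}
    - {"offset": [0,0,0],"rotation": [0,0,0]}
    - {"offset": [0,0,0],"rotation": [0,0,0]}

```text
time: 7.83
eef_pos: [580.3, -120.6, 142.8]
eef_rot: [-1.307, 1.57, 2.795]
ft_force: [-2.7, -3.7, -0.7]
opening: 0.176
```

```bash
python3 -c "
from h import *
rel((580.2,-120.6,143),-34.75)"
```

```text
t 7.83 pos [ 580.3 -120.6  142.8] azy -34.93 tilt -1.0 F [-2.7 -3.7 -0.7] T [-0.82  0.26 -0.16] op 0.176 q [-0.33  0.23  1.52  0.    1.39  0.27]
offset [-0.2 -0.1  0. ] rot [-0.18  0.    0.02]
```

step_arm:
  steps:
    - {"offset": [0,0,0],"rotation": [0,0,0]}
    - {"offset": [0,0,0],"rotation": [0,0,0]}
    - {"offset": [0,0,0],"rotation": [0,0,0]}
    - {"offset": [0,0,0],"rotation": [0,0,0]}
    - {"offset": [0,0,0],"rotation": [0,0,0]}
    - {"offset": [0,0,0],"rotation": [0,0,0]}
    - {"offset": [-20,0,0],"rotation": [0,0,0]}
    - {"offset": [-50,0,0],"rotation": [0,0,0]}
    - {"offset": [-90,0,0],"rotation": [0,0,0]}
    - {"offset": [-110,0,0],"rotation": [0,0,0]}
  fingers: -1

```text
time: 8.67
eef_pos: [580.9, -120.7, 257.1]
eef_rot: [1.885, 1.567, -0.299]
ft_force: [-0.1, -1.5, 0.5]
opening: 1.002
```

```bash
python3 - <<'E'
from h import *
rel((588,165,240),-10)
im=imaging.camera('side'); cv2.imwrite('pics/s4.png',im[90:305,180:400,::-1].repeat(3,0)[:600].repeat(3,1))
s=cv2.imread('pics/side0.png'); t=cv2.imread('pics/top0.png')
cv2.imwrite('pics/s0k.png',cv2.resize(s[225:305,180:345],None,fx=4.5,fy=4.5,interpolation=cv2.INTER_CUBIC))
E
```

```text
t 8.67 pos [ 580.9 -120.7  257.1] azy -35.11 tilt -1.0 F [-0.1 -1.5  0.5] T [ 0.02 -0.07 -0.01] op 1.002 q [-0.33  0.18  1.35  0.    1.61  0.28]
offset [  16.8 -158.5 -237.8] rot [-2.511e+01 -2.000e-02 -2.100e-01]
```

View pics/s4.png

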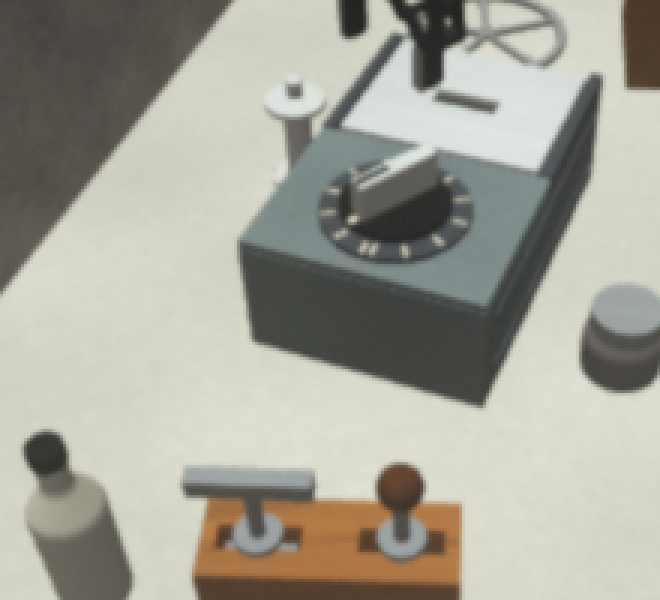

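View pics/s0k.png

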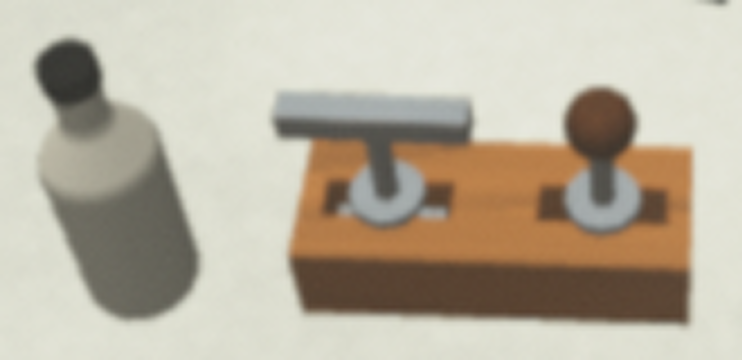

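```bash
python3 - <<'E'
from h import *
S=lambda q,z:onz('side',crop2(q,4.5,180,225),z)
T=lambda q,z:onz('top',crop2(q,4,200,110),z)
for nm,f,Q in (('side',S,[(278,93),(470,98),(471,120),(275,120)]),('top',T,[(135,212),(160,208),(190,358),(166,365)])):
    P=np.array([f(q,122) for q in Q]); print(nm,P[:,:2].round(1).tolist(),P.mean(0).round(1))
P=[S(q,122) for q in [(278,93),(470,98),(471,120),(275,120)]]; 
d=P[0]+P[3]-P[1]-P[2]; print('side len',np.linalg.norm(d)/2,np.degrees(np.arctan2(d[1],d[0])))
P=[T(q,122) for q in [(135,212),(160,208),(190,358),(166,365)]]
d=P[0]+P[1]-P[2]-P[3]; print('top len',np.linalg.norm(d)/2,np.degrees(np.arctan2(d[1],d[0])))
print('collar side',S((387,193),58), 'punch collar',S((602,199),58))
P=np.array([T(q,50) for q in [(110,258),(220,230),(305,532),(188,563)]]);print('block',P.round(1),P.mean(0))
d=P[0]+P[1]-P[2]-P[3]; print(np.linalg.norm(d)/2,np.degrees(np.arctan2(d[1],d[0])))
b=P.mean(0); u=d/np.linalg.norm(d); print('slot at',b+52*u,b-52*u)
print('bottle cap', S((70,62),170), T((62,60),170))
E
```

```text
side [[638.1, 178.5], [552.6, 156.3], [547.8, 167.9], [632.9, 193.0]] [592.9 173.9 122. ]
top [[635.5, 188.1], [637.5, 174.2], [552.1, 157.1], [548.5, 170.3]] [593.4 172.4 122. ]
side len 88.46636748073806 15.524859445344056
top len 87.97498200040641 11.429662522716251
collar side [592.66878137 176.22853886  58.        ] punch collar [492.76942017 150.21907204  58.        ]
block [[626.  216.5  50. ]
 [642.  150.6  50. ]
 [459.1 100.7  50. ]
 [442.7 169.   50. ]] [542.41732382 159.23089816  50.        ]
189.4559459226709 14.888951101681974
slot at [592.67145745 172.59211267  50.        ] [492.16319019 145.86968366  50.        ]
bottle cap [708.56575152 220.68813345 170.        ] [707.7790111  218.68449691 170.        ]
```

```bash
python3 -c "
from h import *
rel((593,173,220),-75.5)"
```

```text
t 8.72 pos [ 581.6 -120.9  260. ] azy -35.11 tilt -1.0 F [ 0.6 -0.4  4.4] T [-0.03  0.02  0.  ] op 1.002 q [-0.33  0.18  1.35  0.    1.61  0.28]
offset [  39.4 -160.  -246.9] rot [40.39 -0.27 -0.36]
```

step_arm:
  steps:
    - {"offset": [0,-80,-123],"rotation": [20,0,0]}
    - {"offset": [0,-80,-123],"rotation": [20,0,0]}
    - {"offset": [0,-80,-123],"rotation": [20,0,0]}
    - {"offset": [15,-160,-247],"rotation": [40,0,0]}
    - {"offset": [15,-160,-247],"rotation": [40,0,0]}
    - {"offset": [15,-160,-247],"rotation": [40,0,0]}
    - {"offset": [15,-160,-247],"rotation": [40,0,0]}
    - {"offset": [35,-160,-247],"rotation": [40,0,0]}
    - {"offset": [35,-160,-247],"rotation": [40,0,0]}
    - {"offset": [35,-160,-247],"rotation": [40,0,0]}

```text
time: 9.55
eef_pos: [591.0, 174.9, 216.4]
eef_rot: [-0.166, 1.568, -3.046]
ft_force: [0.1, -0.2, -0.1]
opening: 1.0
```

```bash
python3 -c "
from h import *
rel((593,173,95),-75.5)"
```

```text
t 9.55 pos [591.  174.9 216.4] azy -74.97 tilt -1.0 F [ 0.1 -0.2 -0.1] T [-0.02 -0.03  0.03] op 1.0 q [0.16 0.24 1.36 0.   1.54 1.47]
offset [121.4   2.4  -1.7] rot [0.53 0.13 0.02]
```

step_arm:
  steps:
    - {"offset": [20,2,-2],"rotation": [0.5,0,0]}
    - {"offset": [45,2,-2],"rotation": [0.5,0,0]}
    - {"offset": [70,2,-2],"rotation": [0.5,0,0]}
    - {"offset": [80,2,-2],"rotation": [0.5,0,0]}
    - {"offset": [80,2,-2],"rotation": [0.5,0,0]}
    - {"offset": [80,2,-2],"rotation": [0.5,0,0]}

```text
time: 10.05
eef_pos: [594.5, 171.5, 138.9]
eef_rot: [-3.135, 1.57, 0.256]
ft_force: [0.2, -0.3, 0.1]
opening: 1.0
```

```bash
python3 -c "
from h import *
rel((593,173,95),-75.5)
im=imaging.camera('side'); cv2.imwrite('pics/s5.png',im[180:305,180:345,::-1].repeat(4,0)[:600].repeat(4,1))"
```

```text
t 10.05 pos [594.5 171.5 138.9] azy -75.67 tilt -1.0 F [ 0.2 -0.3  0.1] T [-0.11 -0.   -0.  ] op 1.0 q [0.16 0.29 1.46 0.   1.39 1.48]
offset [43.9 -1.8  1.1] rot [-0.17 -0.03  0.  ]
```

View pics/s5.png

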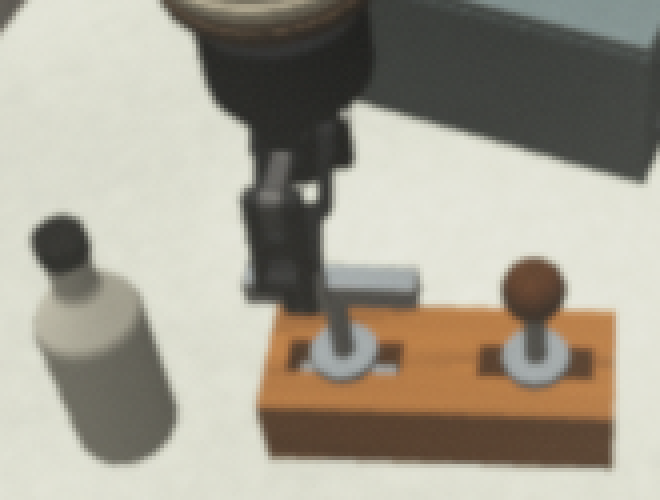

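The near finger stands on the bottle-facing-camera side of the handle (crop 285,260), clear of bottle and punch. Descend and grip.

step_arm:
  steps:
    - {"offset": [15,-1.5,1],"rotation": [0,0,0]}
    - {"offset": [30,-1.5,1],"rotation": [0,0,0]}
    - {"offset": [43,-1.5,1],"rotation": [0,0,0]}
    - {"offset": [43,-1.5,1],"rotation": [0,0,0]}
    - {"offset": [43,-1.5,1],"rotation": [0,0,0]}

```text
time: 10.52
eef_pos: [593.0, 173.2, 95.4]
eef_rot: [-2.691, 1.571, 0.701]
ft_force: [-0.2, -0.1, -0.1]
opening: 1.002
```

step_arm:
  steps:
    - {"offset": [0,0,0],"rotation": [0,0,0]}
    - {"offset": [0,0,0],"rotation": [0,0,0]}
    - {"offset": [0,0,0],"rotation": [0,0,0]}
    - {"offset": [0,0,0],"rotation": [0,0,0]}
    - {"offset": [0,0,0],"rotation": [0,0,0]}
    - {"offset": [0,0,0],"rotation": [0,0,0]}
    - {"offset": [0,0,0],"rotation": [0,0,0]}
    - {"offset": [0,0,0],"rotation": [0,0,0]}
  fingers: 1
  force: 60

```text
time: 11.18
eef_pos: [592.9, 173.4, 95.2]
eef_rot: [-2.949, 1.57, 0.444]
ft_force: [-0.4, 0.1, 5.2]
opening: 0.177
```

```bash
python3 -c "
from h import *
rel((593,173,95),-75.5)
im=imaging.camera('side'); cv2.imwrite('pics/s6.png',im[180:305,180:345,::-1].repeat(4,0)[:600].repeat(4,1))"
```

```text
t 11.18 pos [592.9 173.4  95.2] azy -75.63 tilt -1.0 F [-0.4  0.1  5.2] T [ 0.03  0.18 -0.03] op 0.177 q [0.16 0.32 1.52 0.   1.31 1.48]
offset [0.2 0.4 0. ] rot [-0.13 -0.03  0.01]
```

View pics/s6.png

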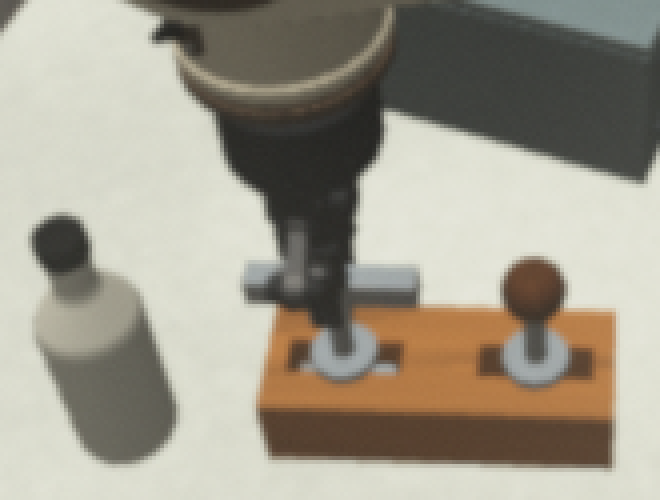

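step_arm:
  steps:
    - {"offset": [-10,0,0],"rotation": [0,0,0]}
    - {"offset": [-35,0,0],"rotation": [0,0,0]}
    - {"offset": [-70,0,0],"rotation": [0,0,0]}
    - {"offset": [-110,0,0],"rotation": [0,0,0]}
    - {"offset": [-150,0,0],"rotation": [0,0,0]}
    - {"offset": [-180,0,0],"rotation": [0,0,0]}
    - {"offset": [-190,0,0],"rotation": [0,0,0]}
    - {"offset": [-190,0,0],"rotation": [0,0,0]}

```text
time: 11.9
eef_pos: [593.3, 173.4, 287.8]
eef_rot: [3.069, 1.567, 0.178]
ft_force: [0.1, -0.0, -1.9]
opening: 0.176
```

```bash
python3 -c "
from h import *
rel((567,-294.5,285),-94.8)"
```

```text
t 11.9 pos [593.3 173.4 287.8] azy -75.63 tilt -1.0 F [ 0.1 -0.  -1.9] T [-0.    0.01 -0.02] op 0.176 q [0.16 0.23 1.23 0.   1.68 1.48]
offset [  2.4 446.7 141.6] rot [19.17 -0.24  0.02]
```

step_arm:
  steps:
    - {"offset": [0,30,9],"rotation": [2,0,0]}
    - {"offset": [0,65,20],"rotation": [4,0,0]}
    - {"offset": [0,100,31],"rotation": [6,0,0]}
    - {"offset": [0,135,42],"rotation": [8,0,0]}
    - {"offset": [0,170,53],"rotation": [10,0,0]}
    - {"offset": [0,205,64],"rotation": [12,0,0]}
    - {"offset": [0,240,75],"rotation": [14,0,0]}
    - {"offset": [0,275,86],"rotation": [16,0,0]}
    - {"offset": [0,310,97],"rotation": [18,0,0]}
    - {"offset": [0,345,108],"rotation": [19,0,0]}

```text
time: 12.73
eef_pos: [572.8, -189.3, 282.5]
eef_rot: [-0.4, 1.568, 2.658]
ft_force: [0.9, 0.2, -2.1]
opening: 0.176
```

step_arm:
  steps:
    - {"offset": [0,31,0],"rotation": [0,0,0]}
    - {"offset": [0,62,0],"rotation": [0,0,0]}
    - {"offset": [0,86,0],"rotation": [0,0,0]}
    - {"offset": [0,97,0],"rotation": [0,0,0]}
    - {"offset": [0,97,0],"rotation": [0,0,0]}
    - {"offset": [0,97,0],"rotation": [0,0,0]}

```text
time: 13.23
eef_pos: [565.6, -284.2, 283.1]
eef_rot: [-0.639, 1.568, 2.421]
ft_force: [0.4, 1.1, -2.6]
opening: 0.177
```

```bash
python3 -c "
from h import *
rel((567,-294.5,220),-94.8)"
```

```text
t 13.23 pos [ 565.6 -284.2  283.1] azy -94.68 tilt -1.0 F [ 0.4  1.1 -2.6] T [ 0.03 -0.   -0.01] op 0.177 q [-0.59  0.26  1.2   0.    1.68  1.07]
offset [63.  10.2 -2.3] rot [0.12 0.12 0.09]
```

step_arm:
  steps:
    - {"offset": [10,10,-2],"rotation": [0,0,0]}
    - {"offset": [35,10,-2],"rotation": [0,0,0]}
    - {"offset": [60,10,-2],"rotation": [0,0,0]}
    - {"offset": [73,10,-2],"rotation": [0,0,0]}
    - {"offset": [73,10,-2],"rotation": [0,0,0]}
    - {"offset": [73,10,-2],"rotation": [0,0,0]}

```text
time: 13.73
eef_pos: [567.2, -294.0, 211.8]
eef_rot: [-0.64, 1.57, 2.422]
ft_force: [-0.0, 1.2, -1.3]
opening: 0.176
```

```bash
python3 -c "
from h import *
rel((567,-294.5,168),-94.8)
im=imaging.camera('side'); cv2.imwrite('pics/s7.png',cv2.resize(im[70:170,260:400,::-1],None,fx=5.5,fy=5.5,interpolation=cv2.INTER_CUBIC))
im=imaging.camera('top'); cv2.imwrite('pics/t7.png',cv2.resize(im[120:250,325:500,::-1],None,fx=4.5,fy=4.5,interpolation=cv2.INTER_CUBIC))"
```

```text
t 13.73 pos [ 567.2 -294.   211.8] azy -94.59 tilt -1.0 F [-0.   1.2 -1.3] T [ 0.   -0.03  0.02] op 0.176 q [-0.6   0.29  1.31  0.    1.54  1.05]
offset [43.8  0.6  0.1] rot [0.21 0.04 0.03]
```

View pics/s7.png

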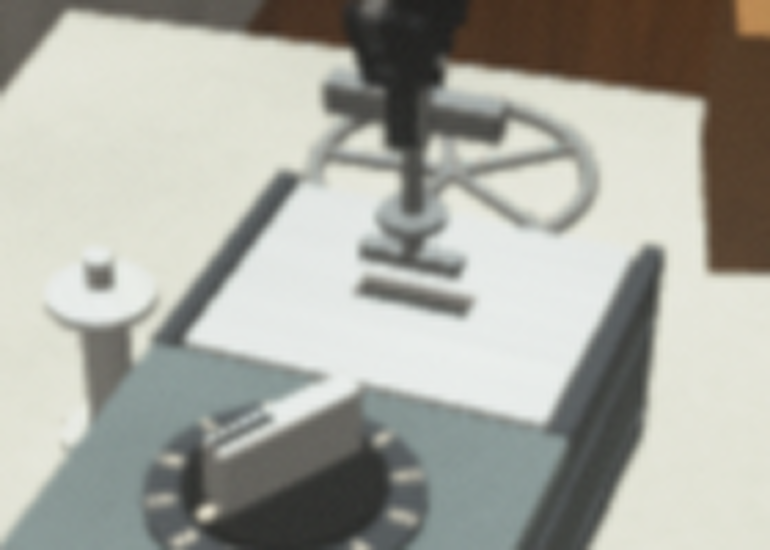

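View pics/t7.png

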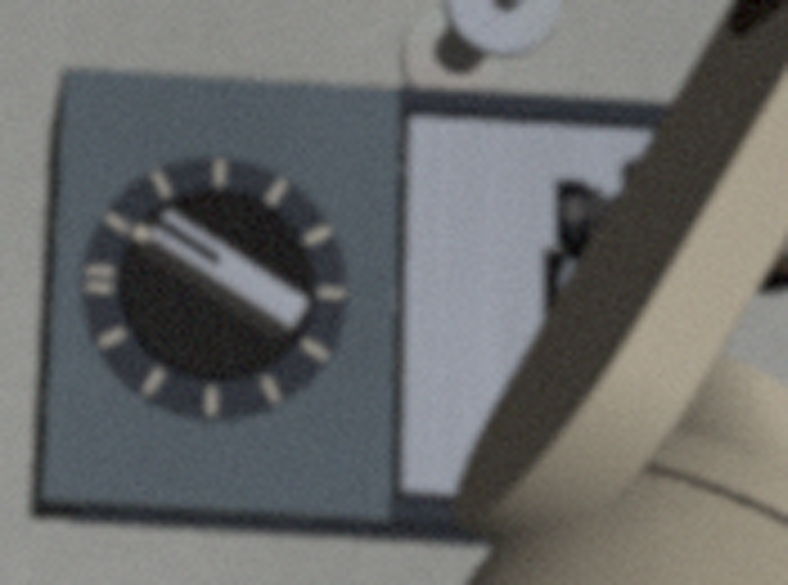

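```bash
python3 - <<'E'
from h import *
S=lambda q,z:onz('side',crop2(q,5.5,260,70),z)[:2]
a=np.radians(85.2); Y=np.array([np.cos(a),np.sin(a)]); X=np.array([np.sin(a),-np.cos(a)])
c=np.array([567,-294.5])
for n,q,z in [('footL',(360,263),140.5),('footR',(463,278),140.5),('slotnL',(357,295),122),('slotnR',(467,318),122),('slotfL',(364,277),122),('slotfR',(474,297),122),('collar',(411,218),171)]:
    d=S(q,z)-c; print(n,(d@X).round(1),(d@Y).round(1))
E
```

```text
footL 27.4 7.5
footR -26.0 1.5
slotnL 28.3 9.2
slotnR -31.2 8.3
slotfL 30.8 -7.2
slotfR -28.6 -10.5
collar 1.4 4.4
```

```bash
python3 - <<'E'
from h import *
im=cv2.imread('pics/s7.png')
cv2.imwrite('pics/s7z.png',cv2.resize(im[50:340,300:530],None,fx=2.6,fy=2.6)[:600*1])
im=imaging.camera('side'); z=im[80:130,312:362,::-1]; cv2.imwrite('pics/s7y.png',cv2.resize(z,None,fx=12,fy=12,interpolation=cv2.INTER_CUBIC))
E
```

```text
(no output)
```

View pics/s7y.png

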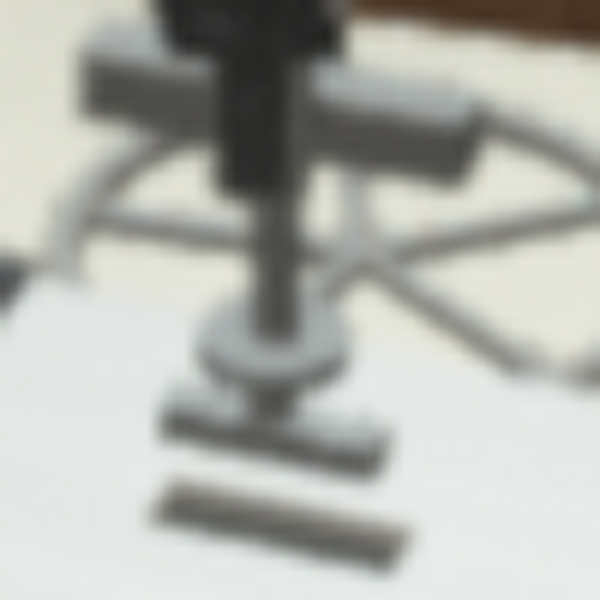

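```bash
python3 - <<'E'
from h import *
S=lambda q,z:onz('side',crop2(q,12,312,80),z)[:2]
a=np.radians(85.2); Y=np.array([np.cos(a),np.sin(a)]); X=np.array([np.sin(a),-np.cos(a)])
c=np.array([567,-294.5])
for n,q,z in [('footL',(158,438),140.5),('footR',(375,480),140.5),('slotnL',(150,520),122),('slotnR',(392,572),122),('slotfL',(175,480),122),('slotfR',(412,528),122),('hL',(82,112),220.5),('hR',(462,188),220.5)]:
    d=S(q,z)-c; print(n,(d@X).round(1),(d@Y).round(1))
E
```

```text
footL 30.7 1.5
footR -22.5 -0.3
slotnL 30.2 8.1
slotnR -30.2 7.7
slotfL 30.6 -9.5
slotfR -28.8 -10.8
hL 49.6 -0.1
hR -40.1 0.6
```

```bash
python3 - <<'E'
from h import *
rel((567,-294.5,168),-94.8)
im=imaging.camera('side')
rel((567,-294.5,168),-94.8)
cv2.imwrite('pics/s8.png',im[:,:,::-1])
a=im[80:130,312:362].astype(int).sum(2)
np.set_printoptions(linewidth=250)
print('cols',list(range(322,348,2)))
for r in range(22,48): print(80+r,a[r,10:36:2])
x=proj('side',[567,-294.5,122]);print(x)
for z in (139,149,220,238): print(z,proj('side',[567,-294.5,z]))
E
```

```text
t 13.88 pos [ 567.6 -294.6  213.5] azy -94.62 tilt -1.0 F [-0.  -0.4 -2.1] T [-0.02 -0.02  0.02] op 0.175 q [-0.6   0.29  1.3   0.    1.54  1.05]
offset [45.5 -0.1  0.7] rot [ 0.18 -0.11 -0.06]
t 13.93 pos [ 567.5 -294.7  213.3] azy -94.63 tilt -1.0 F [ 0.4 -0.6 -1.8] T [0.01 0.01 0.  ] op 0.176 q [-0.6   0.29  1.3   0.    1.54  1.05]
offset [45.3 -0.2  0.6] rot [ 0.17 -0.1  -0.05]
cols [322, 324, 326, 328, 330, 332, 334, 336, 338, 340, 342, 344, 346]
102 [674 674 671 668 668 535 249 285 434 435 399 442 517]
103 [673 673 675 681 671 547 251 288 464 407 489 423 516]
104 [677 675 676 676 635 501 242 290 459 466 621 503 442]
105 [682 679 679 667 574 449 242 302 483 547 668 619 465]
106 [683 683 684 635 535 443 243 305 502 562 674 671 599]
107 [686 685 685 602 521 450 274 335 512 539 668 683 663]
108 [687 688 690 567 508 482 376 414 511 526 672 686 679]
109 [688 688 689 527 467 494 471 478 489 480 674 689 688]
110 [686 688 683 522 392 449 473 464 406 452 685 692 691]
111 [689 689 651 542 392 356 359 356 353 544 688 691 692]
112 [687 685 596 538 490 341 264 311 495 651 691 693 693]
113 [6
[... 319 characters left out ...]
3 330 289 292 576 694]
119 [693 691 628 646 669 674 645 600 523 417 388 643 697]
120 [692 681 499 510 573 632 663 672 657 625 580 684 699]
121 [690 637 381 366 419 480 542 608 658 674 674 694 698]
122 [687 568 313 303 325 350 385 448 523 599 648 683 692]
123 [688 576 397 329 297 296 316 338 376 443 515 587 663]
124 [691 660 602 521 413 352 303 291 314 333 374 431 601]
125 [691 690 683 655 621 560 456 361 301 284 304 355 621]
126 [694 693 690 689 686 671 637 568 456 387 333 380 668]
127 [695 696 692 693 693 692 690 674 639 608 525 505 689]
[335.0099701  123.51896663]
139 [335.1296355  118.41619696]
149 [335.20128027 115.36112218]
220 [335.73846468  92.45451533]
238 [335.88314382  86.28511016]
```

```bash
python3 - <<'E'
from h import *
a=np.radians(85.2); Y=np.array([np.cos(a),np.sin(a)])
c=np.array([567,-294.5])
for q,z in [((335,118.3),142.4),((335,125.4),122),((335,121.2),122)]: print((onz('side',q,z)[:2]-c)@Y)
E
```

```text
4.399499118995357
8.634913560724707
-10.762562003326885
```

step_arm:
  steps:
    - {"offset": [8,0,0],"rotation": [0,0,0]}
    - {"offset": [16,0,0],"rotation": [0,0,0]}
    - {"offset": [24,0,0],"rotation": [0,0,0]}
    - {"offset": [31,0,0],"rotation": [0,0,0]}
    - {"offset": [31,0,0],"rotation": [0,0,0]}
    - {"offset": [31,0,0],"rotation": [0,0,0]}
    - {"offset": [31,0,0],"rotation": [0,0,0]}

```text
time: 14.52
eef_pos: [567.2, -294.6, 181.0]
eef_rot: [2.931, 1.571, -0.292]
ft_force: [-0.1, -0.2, -3.1]
opening: 0.178
```

```bash
python3 -c "
from h import *
rel((567,-294.5,167.2),-94.8)
im=imaging.camera('side'); z=im[80:130,312:362,::-1]; cv2.imwrite('pics/s9.png',cv2.resize(z,None,fx=12,fy=12,interpolation=cv2.INTER_CUBIC))"
```

```text
t 14.52 pos [ 567.2 -294.6  181. ] azy -94.64 tilt -1.0 F [-0.1 -0.2 -3.1] T [-0.03 -0.01  0.02] op 0.178 q [-0.6   0.3   1.35  0.    1.49  1.05]
offset [13.8 -0.1  0.2] rot [ 0.16 -0.01 -0.  ]
```

View pics/s9.png

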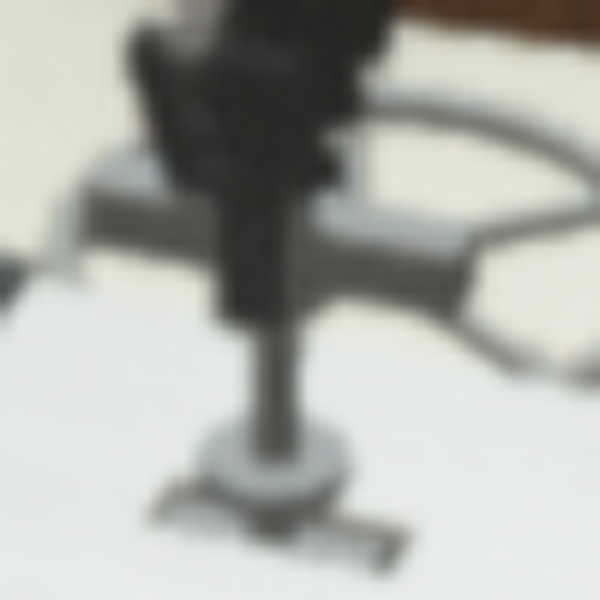

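The foot is inside the slot (crop 155–405, 500–560) with no contact force. Continue down until the collar rests.

step_arm:
  steps:
    - {"offset": [5,0,0],"rotation": [0,0,0]}
    - {"offset": [10,0,0],"rotation": [0,0,0]}
    - {"offset": [12,0,0],"rotation": [0,0,0]}
    - {"offset": [13,0,0],"rotation": [0,0,0]}
    - {"offset": [13.5,0,0],"rotation": [0,0,0]}
    - {"offset": [13.5,0,0],"rotation": [0,0,0]}
    - {"offset": [13.5,0,0],"rotation": [0,0,0]}

```text
time: 15.15
eef_pos: [567.1, -294.6, 167.3]
eef_rot: [-2.506, 1.571, 0.555]
ft_force: [0.5, 0.8, -1.7]
opening: 0.177
```

```bash
python3 -c "
from h import *
rel((567,-294.5,167.2),-94.8)
im=imaging.camera('side'); z=im[80:130,312:362,::-1]; cv2.imwrite('pics/s10.png',cv2.resize(z,None,fx=12,fy=12,interpolation=cv2.INTER_CUBIC))"
```

```text
t 15.15 pos [ 567.1 -294.6  167.3] azy -94.64 tilt -1.0 F [ 0.5  0.8 -1.7] T [ 0.02  0.05 -0.04] op 0.177 q [-0.6   0.31  1.37  0.    1.46  1.05]
offset [ 0.1 -0.   0.1] rot [ 0.16 -0.    0.  ]
```

View pics/s10.png

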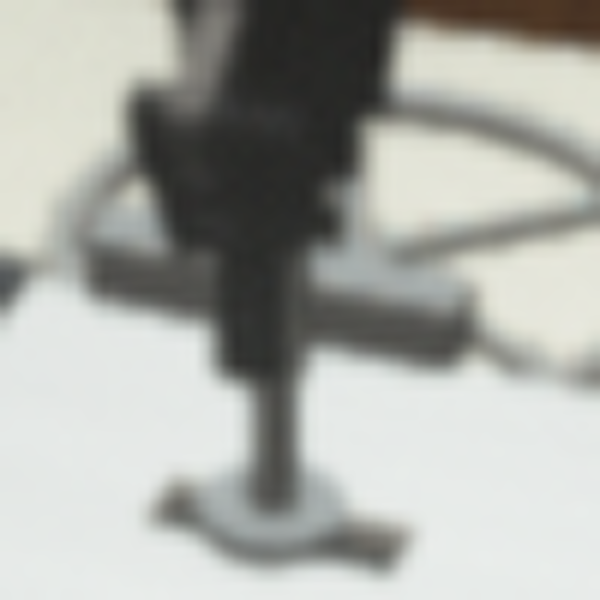

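step_arm:
  steps:
    - {"offset": [0.7,0,0],"rotation": [0,0,0]}
    - {"offset": [0.7,0,0],"rotation": [0,0,0]}
    - {"offset": [0.7,0,0],"rotation": [0,0,0]}

```text
time: 15.45
eef_pos: [567.3, -294.6, 167.2]
eef_rot: [2.741, 1.57, -0.482]
ft_force: [-1.3, 1.4, 5.0]
opening: 0.176
```

step_arm:
  steps:
    - {"offset": [-0.3,0,0],"rotation": [-3,0,0]}
    - {"offset": [-0.3,0,0],"rotation": [-9,0,0]}
    - {"offset": [-0.3,0,0],"rotation": [-15,0,0]}
    - {"offset": [-0.3,0,0],"rotation": [-21,0,0]}
    - {"offset": [-0.3,0,0],"rotation": [-27,0,0]}
    - {"offset": [-0.3,0,0],"rotation": [-33,0,0]}
    - {"offset": [-0.3,0,0],"rotation": [-39,0,0]}
    - {"offset": [-0.3,0,0],"rotation": [-45,0,0]}

```text
time: 16.12
eef_pos: [567.3, -294.7, 167.2]
eef_rot: [1.903, 1.57, -0.529]
ft_force: [0.3, 0.4, 2.1]
opening: 0.18
```

```bash
python3 -c "
from h import *
rel((567,-294.5,167.2),-4.8)"
```

```text
t 16.12 pos [ 567.3 -294.7  167.2] azy -49.34 tilt -1.0 F [0.3 0.4 2.1] T [ 0.04 -0.06 -0.07] op 0.18 q [-0.6   0.31  1.37  0.    1.46  0.26]
offset [-0.  -0.3  0.1] rot [-4.454e+01  0.000e+00 -4.000e-02]
```

step_arm:
  steps:
    - {"offset": [0,0,0],"rotation": [-7,0,0]}
    - {"offset": [0,0,0],"rotation": [-14,0,0]}
    - {"offset": [0,0,0],"rotation": [-21,0,0]}
    - {"offset": [0,0,0],"rotation": [-28,0,0]}
    - {"offset": [0,0,0],"rotation": [-35,0,0]}
    - {"offset": [0,0,0],"rotation": [-41,0,0]}
    - {"offset": [0,0,0],"rotation": [-45,0,0]}
    - {"offset": [0,0,0],"rotation": [-45,0,0]}
    - {"offset": [0,0,0],"rotation": [-45,0,0]}

```text
time: 16.87
eef_pos: [567.2, -294.7, 167.2]
eef_rot: [1.168, 1.57, -0.486]
ft_force: [1.1, 0.4, 3.6]
opening: 0.178
```

```bash
python3 -c "
from h import *
rel((567,-294.5,167.2),-4.8)
a=np.radians(85.2); Y=np.array([np.cos(a),np.sin(a)])
p=np.array([567.3,-294.7])-Y*72; rel((*p,167.2),-4.8)
im=imaging.camera('side'); z=im[80:130,312:362,::-1]; cv2.imwrite('pics/s11.png',cv2.resize(z,None,fx=12,fy=12,interpolation=cv2.INTER_CUBIC))"
```

```text
t 16.87 pos [ 567.2 -294.7  167.2] azy -4.78 tilt -1.0 F [1.1 0.4 3.6] T [ 0.03 -0.02 -0.03] op 0.178 q [-0.6   0.31  1.37  0.    1.46 -0.52]
offset [-0.  -0.3 -0.1] rot [ 0.02  0.01 -0.03]
t 16.87 pos [ 567.2 -294.7  167.2] azy -4.78 tilt -1.0 F [1.1 0.4 3.6] T [ 0.03 -0.02 -0.03] op 0.178 q [-0.6   0.31  1.37  0.    1.46 -0.52]
offset [-0.  0. 72.] rot [ 0.02  0.01 -0.03]
```

View pics/s11.png

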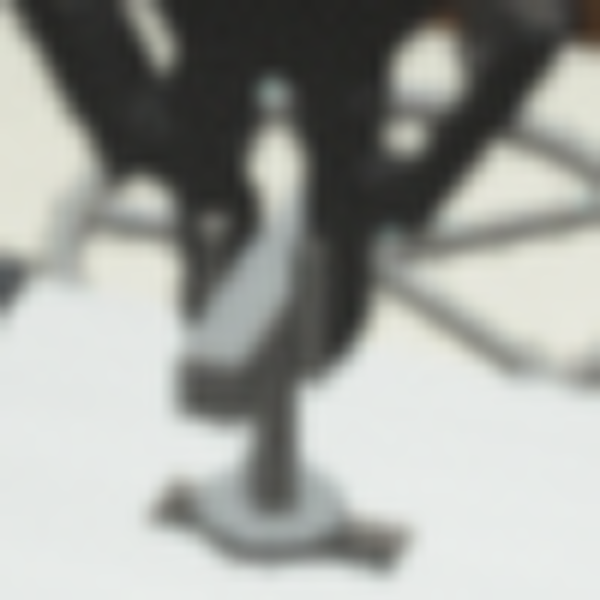

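step_arm:
  steps:
    - {"offset": [0,0,3],"rotation": [0,0,0]}
    - {"offset": [0,0,6],"rotation": [0,0,0]}
    - {"offset": [0,0,10],"rotation": [0,0,0]}
    - {"offset": [0,0,15],"rotation": [0,0,0]}
    - {"offset": [0,0,20],"rotation": [0,0,0]}
    - {"offset": [0,0,20],"rotation": [0,0,0]}

```text
time: 17.42
eef_pos: [565.5, -315.3, 167.1]
eef_rot: [1.204, 1.57, -0.449]
ft_force: [0.3, 0.1, 5.6]
opening: 0.173
```

```bash
python3 -c "
from h import *
rel((561.3,-366.4,167.2),-4.8)
im=imaging.camera('side'); z=im[60:180,270:400,::-1]; cv2.imwrite('pics/s12.png',cv2.resize(z,None,fx=5,fy=5,interpolation=cv2.INTER_CUBIC))"
```

```text
t 17.42 pos [ 565.5 -315.3  167.1] azy -4.75 tilt -1.0 F [0.3 0.1 5.6] T [-0.24 -0.03  0.  ] op 0.173 q [-0.63  0.33  1.35  0.    1.46 -0.54]
offset [-0.1  0.  51.3] rot [ 0.05  0.01 -0.03]
```

View pics/s12.png

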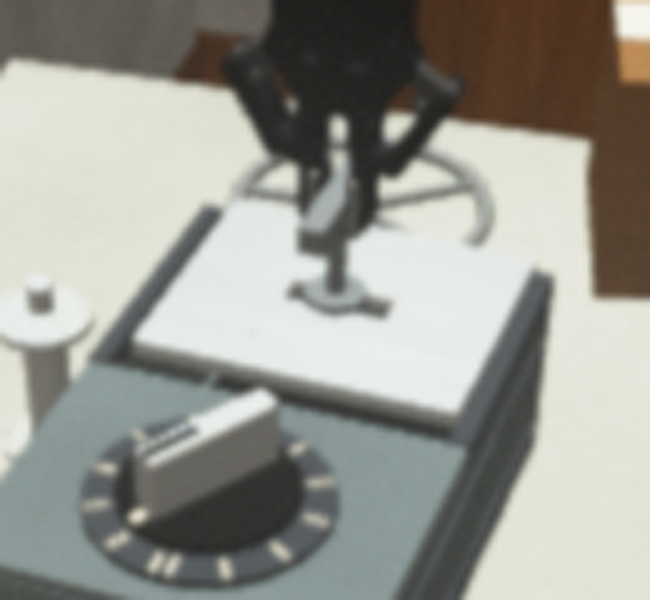

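The hatch is sliding (gap open behind it at crop 140–460, 350–430). Continue.

step_arm:
  steps:
    - {"offset": [0,0,6],"rotation": [0,0,0]}
    - {"offset": [0,0,12],"rotation": [0,0,0]}
    - {"offset": [0,0,18],"rotation": [0,0,0]}
    - {"offset": [0,0,24],"rotation": [0,0,0]}
    - {"offset": [0,0,30],"rotation": [0,0,0]}
    - {"offset": [0,0,36],"rotation": [0,0,0]}
    - {"offset": [0,0,42],"rotation": [0,0,0]}
    - {"offset": [0,0,46],"rotation": [0,0,0]}
    - {"offset": [0,0,46],"rotation": [0,0,0]}
    - {"offset": [0,0,46],"rotation": [0,0,0]}

```text
time: 18.3
eef_pos: [561.7, -361.2, 167.2]
eef_rot: [0.569, 1.57, -1.085]
ft_force: [0.9, -2.8, 4.3]
opening: 0.177
```

step_arm:
  steps:
    - {"offset": [0,0,1],"rotation": [0,0,0]}
    - {"offset": [0,0,2],"rotation": [0,0,0]}
    - {"offset": [0,0,3],"rotation": [0,0,0]}
    - {"offset": [0,0,3],"rotation": [0,0,0]}

```text
time: 18.63
eef_pos: [561.6, -363.5, 167.2]
eef_rot: [2.244, 1.57, 0.591]
ft_force: [-0.9, 2.0, 7.1]
opening: 0.174
```

```bash
python3 -c "
from h import *
rel((561.3,-366.4,167.2),-4.8)
im=imaging.camera('side'); z=im[60:180,270:400,::-1]; cv2.imwrite('pics/s13.png',cv2.resize(z,None,fx=5,fy=5,interpolation=cv2.INTER_CUBIC))"
```

```text
t 18.63 pos [ 561.6 -363.5  167.2] azy -4.71 tilt -1.0 F [-0.9  2.   7.1] T [ 0.36 -0.04 -0.05] op 0.174 q [-0.69  0.37  1.29  0.    1.48 -0.61]
offset [-0.  -0.   2.9] rot [ 0.09 -0.02 -0.02]
```

View pics/s13.png

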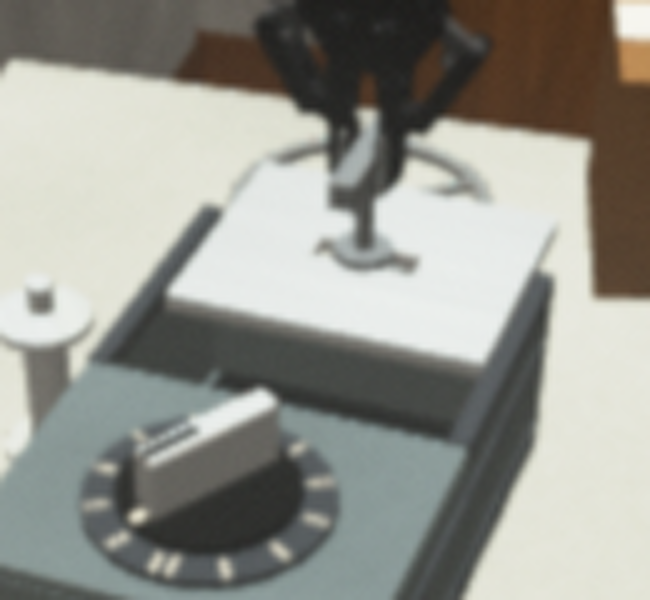

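Travelled 69 mm; creep until the stop resists.

step_arm:
  steps:
    - {"offset": [0,0,1],"rotation": [0,0,0]}
    - {"offset": [0,0,2],"rotation": [0,0,0]}
    - {"offset": [0,0,2],"rotation": [0,0,0]}
    - {"offset": [0,0,2],"rotation": [0,0,0]}

```text
time: 19.02
eef_pos: [561.5, -365.3, 167.2]
eef_rot: [2.501, 1.57, 0.849]
ft_force: [0.3, 3.2, 7.0]
opening: 0.173
```

step_arm:
  steps:
    - {"offset": [0,0,1],"rotation": [0,0,0]}
    - {"offset": [0,0,2],"rotation": [0,0,0]}
    - {"offset": [0,0,2],"rotation": [0,0,0]}
    - {"offset": [0,0,2],"rotation": [0,0,0]}

```text
time: 19.35
eef_pos: [561.3, -367.3, 167.2]
eef_rot: [2.435, 1.57, 0.782]
ft_force: [0.1, 2.8, 6.8]
opening: 0.176
```

step_arm:
  steps:
    - {"offset": [0,0,1],"rotation": [0,0,0]}
    - {"offset": [0,0,2],"rotation": [0,0,0]}
    - {"offset": [0,0,2],"rotation": [0,0,0]}
    - {"offset": [0,0,2],"rotation": [0,0,0]}

```text
time: 19.68
eef_pos: [561.2, -369.3, 167.2]
eef_rot: [2.213, 1.57, 0.56]
ft_force: [0.9, 3.7, 5.9]
opening: 0.176
```

step_arm:
  steps:
    - {"offset": [0,0,1],"rotation": [0,0,0]}
    - {"offset": [0,0,1.5],"rotation": [0,0,0]}
    - {"offset": [0,0,1.5],"rotation": [0,0,0]}
    - {"offset": [0,0,1.5],"rotation": [0,0,0]}

```text
time: 20.02
eef_pos: [561.2, -370.0, 167.3]
eef_rot: [2.957, 1.569, 1.305]
ft_force: [0.7, 8.1, 8.1]
opening: 0.178
```

```bash
python3 -c "
from h import *
rel((561.3,-366.4,167.2),-4.8)
im=imaging.camera('side'); cv2.imwrite('pics/s14f.png',im[:,:,::-1]); z=im[60:180,270:400,::-1]; cv2.imwrite('pics/s14.png',cv2.resize(z,None,fx=5,fy=5,interpolation=cv2.INTER_CUBIC))"
```

```text
t 20.02 pos [ 561.2 -370.   167.3] azy -4.68 tilt -1.0 F [0.7 8.1 8.1] T [ 1.75 -0.05  0.04] op 0.178 q [-0.7   0.38  1.28  0.    1.48 -0.62]
offset [ 0.1 -0.2 -3.6] rot [ 0.12 -0.1  -0.02]
```

View pics/s14.png

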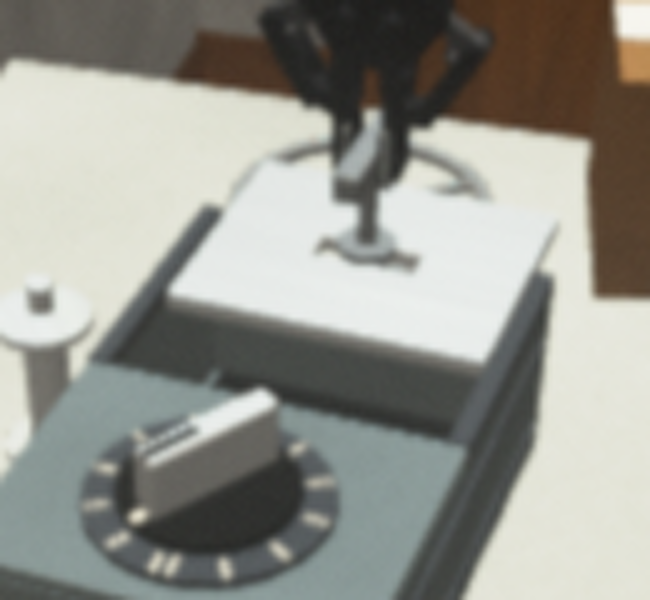

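step_arm:
  steps:
    - {"offset": [0,0,0.7],"rotation": [0,0,0]}
    - {"offset": [0,0,1.2],"rotation": [0,0,0]}
    - {"offset": [0,0,1.2],"rotation": [0,0,0]}
    - {"offset": [0,0,1.2],"rotation": [0,0,0]}

```text
time: 20.4
eef_pos: [561.1, -371.0, 167.3]
eef_rot: [2.967, 1.569, 1.315]
ft_force: [-0.2, 10.4, 10.7]
opening: 0.172
```

```bash
python3 - <<'E'
from h import *
rel((561.3,-366.4,167.2),-4.8)
im=imaging.camera('side'); cv2.imwrite('pics/s15f.png',im[:,:,::-1]); z=im[95:145,300:370,::-1]; cv2.imwrite('pics/s15.png',cv2.resize(z,None,fx=11,fy=11,interpolation=cv2.INTER_CUBIC))
z=cv2.imread('pics/s14f.png')[95:145,300:370]; cv2.imwrite('pics/s14z.png',cv2.resize(z,None,fx=11,fy=11,interpolation=cv2.INTER_CUBIC))
s0=cv2.imread('pics/side0.png').astype(int).sum(2); g=im.astype(int).sum(2); h=cv2.imread('pics/s14f.png').astype(int).sum(2)
for c in (315,335,350): print(c,g[115:145,c].tolist()); print('   ',h[115:145,c].tolist())
E
```

```text
t 20.4 pos [ 561.1 -371.   167.3] azy -4.67 tilt -1.0 F [-0.2 10.4 10.7] T [2.08 0.   0.  ] op 0.172 q [-0.7   0.38  1.28  0.    1.48 -0.62]
offset [ 0.2 -0.2 -4.6] rot [ 0.13 -0.11 -0.02]
315 [695, 698, 700, 696, 697, 666, 508, 364, 313, 256, 225, 217, 215, 216, 217, 216, 216, 217, 206, 185, 164, 161, 206, 335, 441, 567, 678, 702, 703, 687]
    [697, 697, 700, 699, 696, 666, 509, 364, 313, 257, 224, 217, 214, 217, 214, 216, 217, 216, 208, 185, 164, 158, 208, 337, 443, 567, 678, 703, 703, 686]
335 [701, 705, 706, 705, 700, 702, 703, 703, 701, 685, 569, 411, 328, 274, 234, 218, 213, 215, 216, 212, 208, 210, 207, 200, 172, 155, 159, 240, 378, 428]
    [701, 705, 705, 703, 703, 702, 703, 702, 701, 686, 569, 411, 326, 273, 235, 217, 219, 216, 216, 216, 218, 216, 208, 193, 171, 161, 161, 236, 371, 430]
350 [686, 699, 700, 705, 709, 709, 707, 706, 705, 706, 706, 705, 695, 634, 470, 352, 295, 248, 219, 216, 210, 209, 214, 215, 212, 211, 206, 185, 161, 158]
    [685, 700, 699, 703, 709, 709, 707, 707, 705, 706, 707, 706, 694, 636, 473, 344, 296, 244, 218, 210, 207, 208, 212, 210, 210, 212, 203, 179, 163, 158]
```

View pics/s15.png

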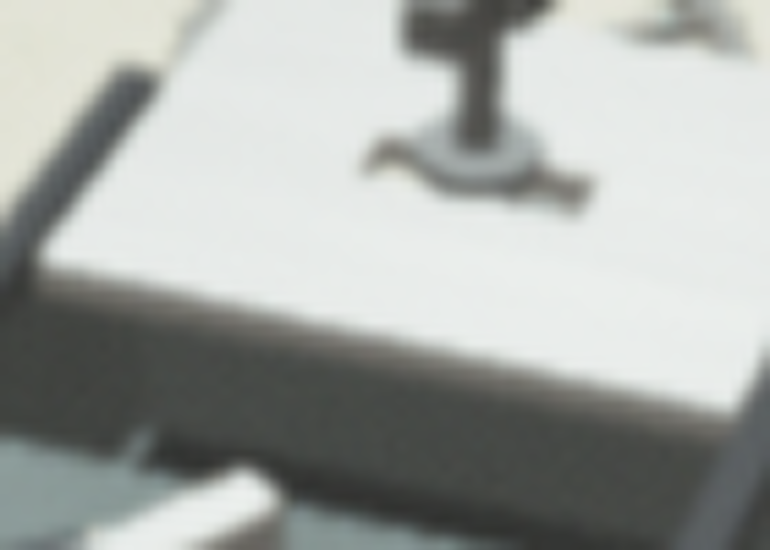

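```bash
python3 - <<'E'
from h import *
a=np.radians(85.2); Y=np.array([np.cos(a),np.sin(a)]); c=np.array([567,-294.5])
for q in [(335,125.0),(315,120.9),(350,128.7)]: print(((onz('side',q,122)[:2]-c)@Y).round(1),'expect 9 at full')
E
```

```text
6.8 expect 9 at full
8.1 expect 9 at full
8.7 expect 9 at full
```

step_arm:
  steps:
    - {"offset": [-0.3,0,-1],"rotation": [0,0,0]}
    - {"offset": [-0.3,0,-2],"rotation": [0,0,0]}
    - {"offset": [-0.3,0,-2],"rotation": [0,0,0]}
    - {"offset": [-0.3,0,-2],"rotation": [0,0,0]}

```text
time: 20.78
eef_pos: [561.1, -370.0, 167.2]
eef_rot: [2.278, 1.571, 0.625]
ft_force: [0.4, 3.4, 4.4]
opening: 0.18
```

```bash
python3 - <<'E'
from h import *
rel((561.3,-366.4,167.2),-4.8)
im=imaging.camera('side'); g=im.astype(int).sum(2)
for c in (315,335,350): print(c,g[118:132,c].tolist())
z=im[75:125,310:360,::-1]; cv2.imwrite('pics/s16.png',cv2.resize(z,None,fx=12,fy=12,interpolation=cv2.INTER_CUBIC))
E
```

```text
t 20.78 pos [ 561.1 -370.   167.2] azy -4.66 tilt -1.0 F [0.4 3.4 4.4] T [ 0.4  -0.27  0.05] op 0.18 q [-0.7   0.38  1.28  0.    1.48 -0.62]
offset [ 0.  -0.1 -3.6] rot [ 0.14 -0.01 -0.01]
315 [699, 696, 664, 508, 363, 310, 259, 229, 214, 218, 219, 215, 216, 216]
335 [705, 702, 702, 702, 702, 701, 684, 571, 411, 330, 268, 234, 218, 215]
350 [704, 709, 709, 707, 706, 706, 707, 706, 706, 695, 633, 476, 352, 294]
```

View pics/s16.png

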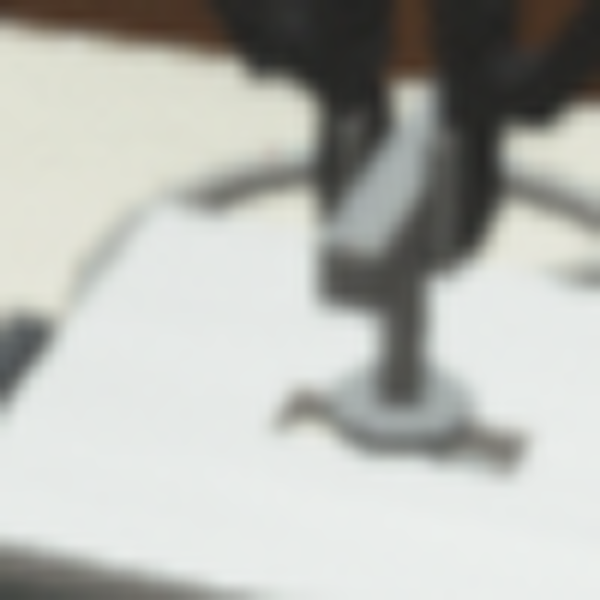

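Hatch edge unmoved and key upright with the collar flat on the plate. Release, then lift.

step_arm:
  steps:
    - {"offset": [0,0,-0.7],"rotation": [0,0,0]}
    - {"offset": [0,0,-0.7],"rotation": [0,0,0]}
    - {"offset": [0,0,-0.7],"rotation": [0,0,0]}
    - {"offset": [0,0,-0.7],"rotation": [0,0,0]}
    - {"offset": [0,0,-0.7],"rotation": [0,0,0]}
    - {"offset": [0,0,-0.7],"rotation": [0,0,0]}
    - {"offset": [0,0,-0.7],"rotation": [0,0,0]}
    - {"offset": [0,0,-0.7],"rotation": [0,0,0]}
    - {"offset": [0,0,-0.7],"rotation": [0,0,0]}
  fingers: -1

```text
time: 21.58
eef_pos: [561.0, -369.3, 167.2]
eef_rot: [-2.443, 1.571, 2.188]
ft_force: [0.3, 0.1, 0.6]
opening: 1.004
```

step_arm:
  steps:
    - {"offset": [-8,0,0],"rotation": [0,0,0]}
    - {"offset": [-20,0,0],"rotation": [0,0,0]}
    - {"offset": [-40,0,0],"rotation": [0,0,0]}
    - {"offset": [-70,0,0],"rotation": [0,0,0]}
    - {"offset": [-100,0,0],"rotation": [0,0,0]}
    - {"offset": [-120,0,0],"rotation": [0,0,0]}
    - {"offset": [-120,0,0],"rotation": [0,0,0]}
    - {"offset": [-120,0,0],"rotation": [0,0,0]}

```text
time: 22.25
eef_pos: [561.3, -369.5, 289.6]
eef_rot: [0.976, 1.568, -0.676]
ft_force: [0.4, -0.4, -1.2]
opening: 0.997
```

```bash
python3 - <<'E'
from h import *
rel((561.3,-366.4,167.2),-4.8)
im=imaging.camera('side'); g=im.astype(int).sum(2)
for c in (315,335,350): print(c,g[118:132,c].tolist())
z=im[60:305,180:410,::-1]; cv2.imwrite('pics/s17.png',cv2.resize(z,None,fx=2.4,fy=2.4,interpolation=cv2.INTER_CUBIC))
E
```

```text
t 22.25 pos [ 561.3 -369.5  289.6] azy -4.63 tilt -1.0 F [ 0.4 -0.4 -1.2] T [ 0.01  0.03 -0.06] op 0.997 q [-0.7   0.35  1.08  0.    1.71 -0.62]
offset [122.3  -0.6  -3.3] rot [ 0.17  0.1  -0.15]
315 [697, 697, 665, 510, 363, 306, 260, 220, 218, 216, 218, 216, 214, 219]
335 [704, 700, 701, 702, 702, 702, 685, 567, 411, 327, 269, 232, 218, 217]
350 [702, 708, 709, 706, 706, 705, 706, 706, 704, 696, 634, 467, 349, 296]
```

View pics/s17.png

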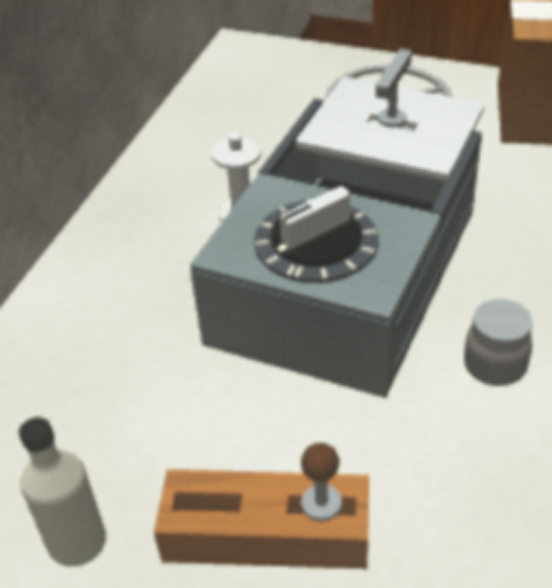

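```bash
python3 -c "
from workcell import ticket
print(ticket.sign_off())"
```

```text
the job is handed in; nothing more can be done
None
```

The safe is open and the job is handed in, with the robot's clock at about 22 s. I dialled two, eleven and one o'clock, resting about 0.5 s on each. Then I took the T-key, seated its collar in the slot, turned it a quarter turn, drew the hatch to its stop and let go.

**Last checks**
- **Dial:** it is on one o'clock. At two the camera gave 1.05 rad. Eleven and one I set from the tool's angle and saw in the pictures.
- **Key:** it stands upright across the slot with its collar flat on the plate.
- **Hatch:** it is at its stop. Its edge did not move between the last pushes while the force rose to 10 N, and it stayed put after I released the key.
- **Bystanders:** the punch, bottle, jar and hub look undisturbed in the last side picture.
- **Robot:** the gripper is clear of everything.

**Checks that disagreed**
- **Hatch edge:** the camera put the edge at 7 to 9 mm where full opening means 9 mm. That is about the calibration error, and I relied on the stop force instead.
- **Key in the slot:** while creeping to the stop the key slid about 5 mm within its slot after the hatch had stopped.
- **Key alignment above the slot:** a first reading seemed 4 mm off. The arm was still settling then, and the repeat agreed to within 1 mm.

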